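Pack the notched tile from the drying rack into the crate

TASK

Draw the freshly cut tile with the notched corner up out of the leaning drying rack and stand it upright, notch still at the top, in the next free slot of the carrying crate, the one right beside the two tiles already packed. Lower it all the way to the crate's floor before you let go, and leave the other tiles, the tools and the tub where they are.

Things in the scene. Friction and masses are not known exactly. Their poses are not given: they have to be found in the camera images.
- tile_notched: The tile to pack: white-glazed, 150 mm wide, 150 high, 10 thick, about 0.44 kg, its top +y corner cut out 60 x 60 mm, so the top edge (z = 150 mm) runs from y = -75 to +15. In any of the rack's slots. Origin: middle of the bottom edge face. x out of the glazed face, y along the width (along the rack's y), z up in its plane. Centre of mass y = -9, z = 66 mm.
- rack: Fixed plywood rack with 3 slots that lean 30 degrees: up a slot leads towards rack -x (robot side). Origin: underside, below the middle slot's floor; x along the row, away from the robot, y along the slots. Slot floors at x = -69, 0, +69 mm, 30 mm over the bench; tiles 60 mm apart square to their faces. Two cheeks 18 mm thick at y = -55 and +55 mm hold the tiles.
- rack_slot2 (a point): Middle of the floor of the rack's middle slot; axes as the rack's. Each slot is 14 mm wide; the tile lies flat on its lower (robot-side) wall, which reaches 80 mm up along the tile; the upper wall reaches 45 mm. A tile is free once drawn 80 mm along the slot; a 150 mm tile stands 70 mm out of it.
- crate: Fixed open plywood crate, outside 302 (x) by 186 mm (y), walls 95 mm high, floor 12 mm thick. Origin: centre of its underside; x along the row of slots, away from the robot. Four upright slots 20 mm wide at x = +90 (first), +30 (second), -30 (third), -90 mm (fourth), the first two filled. Inside width between the long walls 162 mm.
- crate_slot3 (a point): Centre of the crate's third slot, on its floor: the next free slot. Axes as the crate's. A tile standing there has its bottom edge here and its width along y. The slot is left between timber ribs on both long walls, 22 mm deep in y and 70 mm high above the floor (118 mm free between facing ribs).
- tile_full: Uncut tile of the same kind, 150 x 150 x 10 mm, in another slot of the rack. Origin and axes as for the notched tile. Not to be moved.
- tile_short: Tile cut down to 120 mm high (150 wide, 10 thick), in another slot of the rack. Origin and axes as for the notched tile. Not to be moved.
- packed_1: Uncut tile 150 x 150 x 10 mm standing upright in the crate's first slot (far end). Origin: middle of its bottom edge; z up. Not to be moved.
- packed_2: Uncut tile 150 x 150 x 10 mm standing upright in the crate's second slot. Origin: middle of its bottom edge; z up. Not to be moved.
- mallet: Rubber mallet, 307 mm long along its x axis, head 64 mm thick and 100 mm long, lying on the bench to the right of the rack. Not to be moved.
- float: Grout float, 240 x 95 mm, 68 mm high with its wooden handle, lying on the bench to the left of the crate. Origin: centre of its underside. Not to be moved.
- tub: Lidded clear tub of 90 mm diameter, 85 mm high, standing on the bench between the robot and the gap between rack and crate. Not to be moved.
Things that resemble listed ones, but are neither listed nor needed, are in the scene too. What is shaped like the tile_notched but yellow is not meant.

How it is judged (in metres and radians):
On the way, in this order (a step that is already met when the one before it is completed fails the run):
1. the notched tile is held by the fingers, drawn up clear of the rack (contact force between the fingers and tile_notched above 1 N and height (world z) of tile_notched above 0.097 m and contact force between tile_notched and rack below 0.1 N), for 0.1 s.
2. the notched tile stands on the floor of the crate's third slot while the fingers still hold it (contact force between the fingers and tile_notched above 1 N and x of tile_notched in the frame of crate_slot3 between -0.014 and 0.014 m and y of tile_notched in the frame of crate_slot3 between -0.016 and 0.016 m and z of tile_notched in the frame of crate_slot3 between -0.006 and 0.008 m and angle between tile_notched's own z axis and vertical below 0.2 rad and angle between the y axis of tile_notched and the y axis of crate, either way round below 0.15 rad), for 0.1 s.
At the end, for the whole second after the job is handed in: Notched tile released, at rest in the third slot: bottom within 8 mm of the floor, 14 mm of the slot line, 16 mm of its middle, 0.2 rad of upright (notch up), 0.15 rad of the slot direction. Other tiles within 20 mm, mallet, float and tub within 30 mm, of their starts (x of tile_notched in the frame of crate_slot3 between -0.014 and 0.014 m and y of tile_notched in the frame of crate_slot3 between -0.016 and 0.016 m and z of tile_notched in the frame of crate_slot3 between -0.006 and 0.008 m and angle between tile_notched's own z axis and vertical below 0.2 rad and angle between the y axis of tile_notched and the y axis of crate, either way round below 0.15 rad and linear speed of tile_notched below 0.02 m/s and contact force between the fingers and tile_notched below 0.1 N and distance of each of tile_full, tile_short, packed_1, packed_2 from where it was at the start of the episode below 0.02 m and distance of each of mallet, float, tub from where it was at the start of the episode below 0.03 m); the robot touches nothing.
It fails at once if another tile was moved from its place (over 20 mm) (distance of any of tile_full, tile_short, packed_1, packed_2 from where it was at the start of the episode above 0.02 m).
It fails at once if a tool or the tub was moved (over 30 mm) (distance of any of mallet, float, tub from where it was at the start of the episode above 0.03 m).
It also fails if it takes over 40 s, if anything falls off the work surface, if the arm or the gripper's body presses on something with over 40 N, if the wrist force passes 120 N, or if a joint passes its speed limit or range.

ROBOT

A 6-joint arm with a two-finger parallel gripper is mounted at the origin on the work surface. World frame = base frame: x ahead of the robot, y to its left, z up, the work surface at z = 0. Lengths are in m, angles in degrees, forces in N, time in s.
With the tool pointing down it reaches from about 0.4 to 0.825 m from the base axis. Payload 7 kg.
Tool frame: the origin (TCP) lies at the very end of the fingers, on their centre line; the grasp point (between the pads) lies hold_point_z behind it (hold_point_z is the distance from the TCP to the grasp point, in m); z points along the fingers, y is the direction in which the jaws open and shut (so a half turn about z gives the same grasp; the last joint's range is limited). The gripper opens to 88 mm and grips with 3 to 60 N. Pads are 19 mm wide; open, the fingers measure 130 mm over their backs; the gripper's body (78 mm by 193 mm) begins 47 mm behind the grasp point.
Start: joints at [-51.102, 20.546, 0.682, 0, -70.136, -16.507], TCP at [0.257, -0.624, 0.199] pointing down, gripper open.
Joint ranges: [-176.03, 176.03], [-82.01, 121.73], [-58.28, 71.71], [-173.87, 95.51], [-174.79, -0.11], [-173.66, 173.66]. Speed limits (degrees/s): [136.94, 136.94, 172.46, 180, 180, 180].

INTERFACE

Orientations are given as [roll, pitch, yaw] about the fixed x, y, z axes, in that order (R = Rz(yaw) Ry(pitch) Rx(roll)).
In Python, from plant import get_obs, snapshot, close_job, hold_point_z gives the robot as it stands. The module is installed in compiled form; this text tells all that it offers.
- The arm moves only by the tool jog_arm, never from a script. Its argument "commands" is a list of rows, each a list of 4 numbers: the shift along the world's x, y, z in mm, then the turn about the world's z in degrees. In form: [[x, y, z, turn], ...]. A call has exactly 10 rows; each row shifts and turns the commanded pose from where the row before left it; what a row does not reach is not made up. A row lasts 1/12 s, in which the tool goes at most 41.7 mm and 7.16 degrees, less where a joint would pass 70% of its speed; a pose out of reach is approached as far as the arm can. A call is refused whole if a number of a shift passes 41.7 or a number of a turn 7.16, either way. A call with a gripper value outside its range is refused whole. "fingers" is the finger opening in mm, from 0 to 87.6, set as the call begins (left out, the last holds). The fingers move at their own pace and stop on an object; the grip force is fixed at half the most. Time passes only in rows, so rows that do not move let the fingers close, or fill a call up. It gives the time, the measured TCP pose, the force and the opening at its end, in the units of the state.
- get_obs(): the state, without advancing time (a new reading comes with each control period).
- snapshot(name): name is "side" or "top" or "wrist"; returns a dict with "image" (420x560x3 uint8, red, green, blue), "fov_y" (degrees; the focal length in pixels is half the picture's height over the tangent of half this angle, whatever the lens; pixels are square), "cx", "cy" (the principal point, pixels), "rvec" (rotation vector, rad) and "tvec" (3), from world to camera coordinates, as OpenCV has them; the wrist camera has in their place "mount" (4x4, takes a point from camera to tool coordinates, whose origin is the TCP and whose axes are the flange's). Camera axes: x right, y down, z forward; pixel columns grow to the right and rows downward; lengths in m; the calibration is good to about 2 mm. A picture is of the moment at which its call begins: read the wrist's pose just before it. There is no depth.
- close_job(): hands the job in, once; it reports no verdict.
The state is a dict: "clock": time; "joint_pos": joint angles; "qvel": joint speeds; "tau": joint torques, N m; "tool_pos": TCP position; "orientation": TCP orientation; "force": force on the tool from outside, world axes, zero at the start; "moment": the same for the moment, N m; "opening": finger opening in m.
Only numpy, scipy, OpenCV 4.12 (cv2) and the standard library are available. Lean on these libraries where they do the work, as an engineer would, in place of code of your own. Each camera call takes 0.05 s, during which the arm holds its last target.

## Working session

There is one attempt and no reset: what is moved stays moved. The work goes in short steps, Python scripts to look and compute and a tool call to move; the robot and the scene stay as the last step left them, time stands still between calls to the robot, and variables do not carry over. Pictures are saved under pics/ and viewed, and the job is handed in when it is done.

Besides the shell and the picture viewer there is one more tool, called after "Emit:" as name(argument=value, ...) on one line, values as JSON. jog_arm: Moves the arm, as the interface text tells. Its arguments: {"type":"object","properties":{"commands":{"type":"array","items":{"type":"array","items":{"type":"number"}}},"fingers":{"type":"number"}},"required":["commands"]}

```bash
mkdir -p pics
python3 - <<'E'
from plant import get_obs, snapshot, hold_point_z
import cv2
print(get_obs(), hold_point_z)
for n in ["side","top","wrist"]:
    s=snapshot(n); cv2.imwrite(f"pics/{n}0.png",s["image"][:,:,::-1])
    print(n,{k:v for k,v in s.items() if k!="image"})
E
```

```text
{'clock': 0.0, 'joint_pos': array([-5.11028226e+01,  2.05909101e+01,  6.33489456e-01, -1.94433064e-02,
       -7.01349424e+01, -1.65088654e+01]), 'qvel': array([ 0.06241327, -0.00601185,  0.00954868,  0.0791405 , -0.08651633,
        0.00477958]), 'tau': array([-3.52452393e-03, -5.82719135e+01,  2.93039149e+01,  6.99730396e+00,
        6.58247009e-03, -1.91410527e-04]), 'tool_pos': array([ 0.2568825 , -0.6236344 ,  0.19782861]), 'orientation': array([ 1.79906250e+02, -8.72426410e-03, -1.57618303e+02]), 'force': array([ 0.48232107, -0.81074372,  0.05203345]), 'moment': array([-0.00304632,  0.01282356, -0.03017728]), 'opening': 0.0874560642297487} 0.0188
side {'fov_y': 49.52811622454738, 'cx': 280.0178215367605, 'cy': 209.07892215527949, 'rvec': array([ 0.93869352, -2.38283914,  1.21627866]), 'tvec': array([0.4000584 , 0.24637384, 1.26612382])}
top {'fov_y': 46.41880181696056, 'cx': 276.4754602669162, 'cy': 217.8708690915418, 'rvec': array([ 2.16071432, -2.14408334,  0.14117287]), 'tvec': array([0.01221311, 0.51372761, 1.78014093])}
wrist {'fov_y': 71.40905870705106, 'cx': 278.6596642515493, 'cy': 210.50255090004092, 'mount': array([[ 5.32285069e-04, -9.58199055e-01, -2.86101885e-01,
         7.80623273e-02],
       [ 9.99999853e-01,  5.40766795e-04,  4.93626892e-05,
         4.18516048e-04],
       [ 1.07415117e-04, -2.86101869e-01,  9.58199201e-01,
        -1.86666534e-01],
       [ 0.00000000e+00,  0.00000000e+00,  0.00000000e+00,
         1.00000000e+00]])}
```

View pics/side0.png

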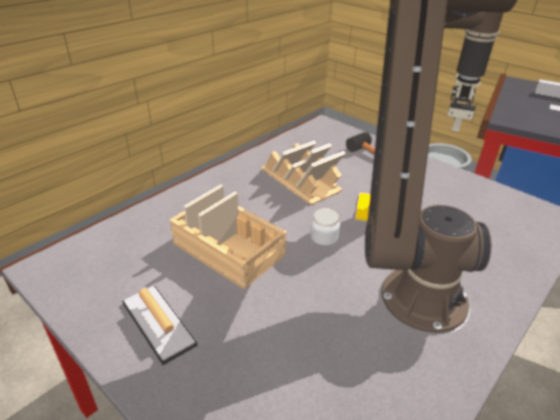

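View pics/top0.png

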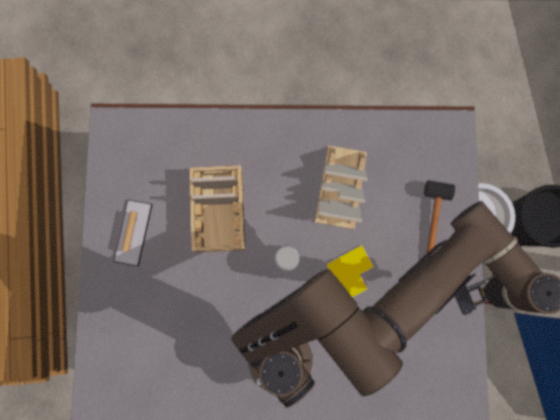

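View pics/wrist0.png

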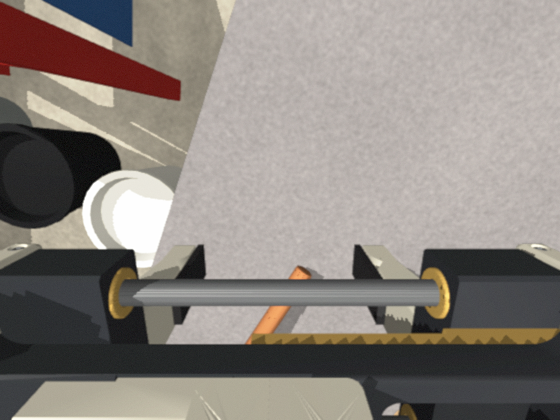

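```bash
cat > h.py <<'E'
import numpy as np, cv2
from plant import get_obs, snapshot, hold_point_z
from scipy.spatial.transform import Rotation as Rn
def take(n,tag):
    o=get_obs(); s=snapshot(n); cv2.imwrite(f"pics/{n}_{tag}.png",s["image"][:,:,::-1])
    f=s["image"].shape[0]/2/np.tan(np.radians(s["fov_y"])/2)
    K=np.array([[f,0,s["cx"]],[0,f,s["cy"]],[0,0,1]])
    if n=="wrist":
        T=np.eye(4);T[:3,:3]=Rn.from_euler("xyz",o["orientation"],degrees=True).as_matrix();T[:3,3]=o["tool_pos"]
        T=T@s["mount"]; Rw=T[:3,:3]; c=T[:3,3]
    else:
        R=cv2.Rodrigues(s["rvec"])[0]; Rw=R.T; c=-R.T@s["tvec"]
    np.savez(f"pics/{n}_{tag}.npz",K=K,R=Rw,c=c)
    return s["image"],K,Rw,c
def load(n,tag):
    d=np.load(f"pics/{n}_{tag}.npz"); return d["K"],d["R"],d["c"]
def ray(cam,uv):
    K,R,c=cam; d=R@np.linalg.inv(K)@np.array([uv[0],uv[1],1.]); return c,d/np.linalg.norm(d)
def onz(cam,uv,z):
    c,d=ray(cam,uv); return c+d*(z-c[2])/d[2]
def proj(cam,p):
    K,R,c=cam; q=K@(R.T@(np.array(p)-c)); return q[:2]/q[2]
def tri(cams,uvs):
    A=np.zeros((3,3));b=np.zeros(3);L=[]
    for cam,uv in zip(cams,uvs):
        c,d=ray(cam,uv);P=np.eye(3)-np.outer(d,d);A+=P;b+=P@c
    p=np.linalg.solve(A,b); return p,[np.linalg.norm((np.eye(3)-np.outer(d,d))@(p-c)) for c,d in [ray(a,u) for a,u in zip(cams,uvs)]]
def crop(n,tag,x0,y0,x1,y1,k):
    im=cv2.imread(f"pics/{n}_{tag}.png")[y0:y1,x0:x1]
    cv2.imwrite(f"pics/{n}_{tag}_c{x0}.png",cv2.resize(im,None,fx=k,fy=k,interpolation=cv2.INTER_CUBIC))
E
python3 - <<'E'
from h import *
take("top","a");take("side","a")
crop("top","a",300,130,400,220,8);crop("side","a",250,125,360,205,7);crop("top","a",175,155,265,260,5)
E
```

```text
(no output)
```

View pics/top_a_c300.png

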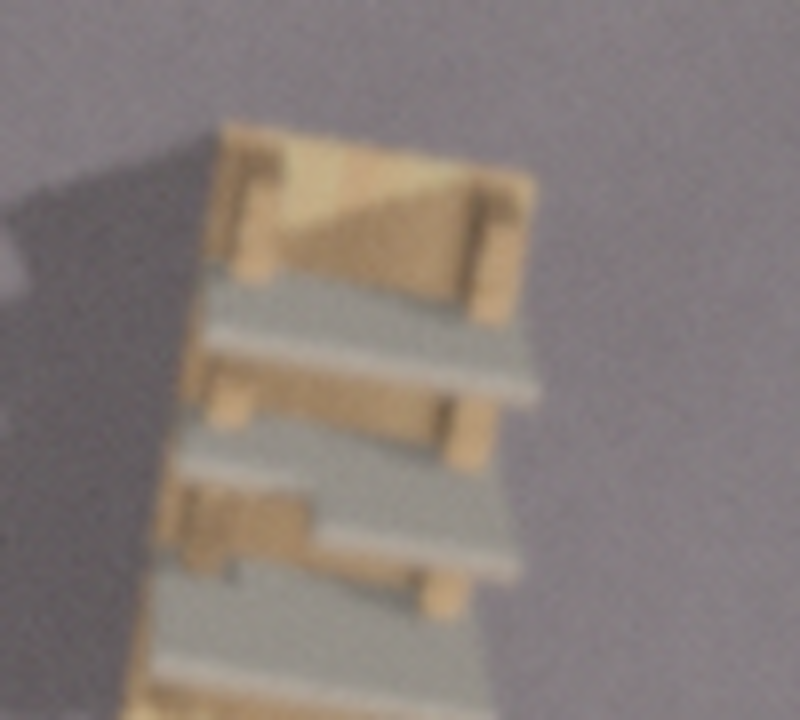

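View pics/side_a_c250.png

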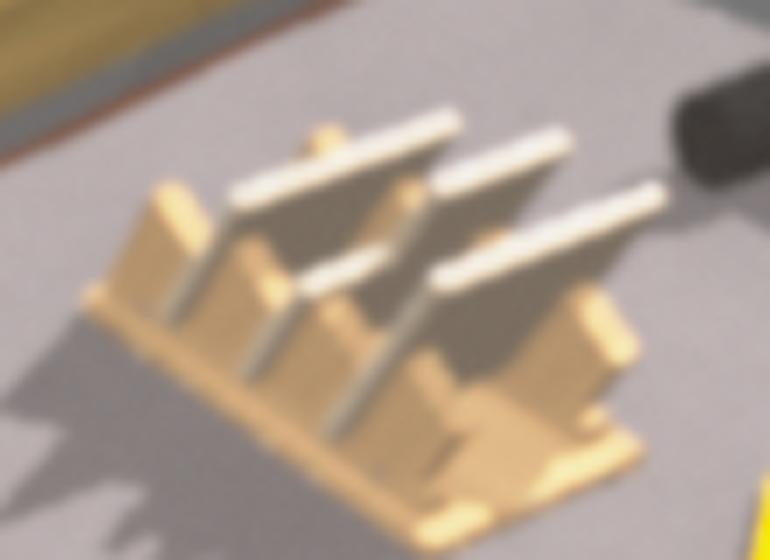

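View pics/top_a_c175.png

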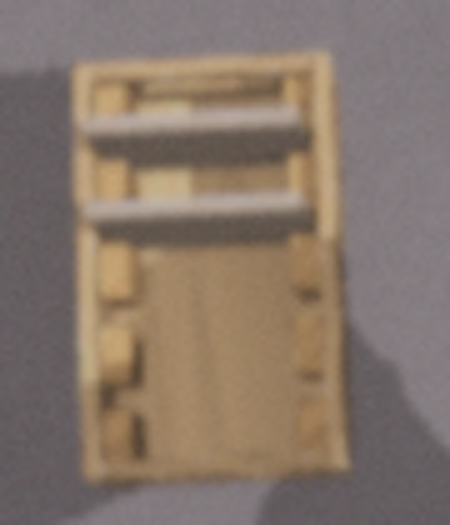

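Run:
```python
from h import *
T=load("top","a");S=load("side","a")
tc=lambda x,y:(300+(x-4)/8+.5,130+(y-4)/8+.5)
sc=lambda x,y:(250+x/7,125+y/7)
pr=lambda n,a:print(n,np.round(a,4))
for n,t,s in [("notch top, -y end",(518,572),(568,138)),("notch top notch end",(315,540),(435,188)),
  ("far top -y",(538,397),(455,118)),("far top +y",(205,340),(237,195)),
  ("near top +y",(152,668),(438,280)),("notch lower +y",(178,468),(303,288))]:
    p,r=tri([T,S],[tc(*t),sc(*s)]); pr(n,p);pr("  res",r); pr("  onz.16",onz(T,tc(*t),.16))
print("rack corners far z=.01")
a=onz(T,tc(222,128),.01);b=onz(T,tc(535,178),.01);pr("",a);pr("",b)
# near corners
cc=lambda x,y:(175+x/5,155+y/5)
print("crate corners z=.095")
C=[onz(T,cc(*q),.095) for q in [(73,57),(330,52),(350,472),(85,480)]]
for q in C: pr("",q)
pr("ctr",np.mean(C,0))
for i in range(4): pr("len",np.linalg.norm(C[i]-C[i-1]))
print("packed top z=.162")
for q in [(80,128),(308,128),(85,212),(310,206)]: pr("",onz(T,cc(*q),.162))
for q in [(287,258)]: pr("tub",onz(T,q,.085))
```

```text
notch top, -y end [ 0.5582 -0.2894  0.1546]
  res [0.0011 0.0011]
  onz.16 [ 0.5563 -0.289   0.16  ]
notch top notch end [ 0.5727 -0.2006  0.1546]
  res [0.0025 0.0025]
  onz.16 [ 0.5697 -0.2013  0.16  ]
far top -y [ 0.6415 -0.3038  0.1293]
  res [0.0016 0.0016]
  onz.16 [ 0.6336 -0.2989  0.16  ]
far top +y [ 0.666  -0.1559  0.1315]
  res [0.002 0.002]
  onz.16 [ 0.6578 -0.1542  0.16  ]
near top +y [ 0.5151 -0.1301  0.1556]
  res [0.0015 0.0015]
  onz.16 [ 0.5132 -0.1306  0.16  ]
notch lower +y [ 0.613  -0.1469  0.1025]
  res [0.001 0.001]
  onz.16 [ 0.601  -0.1422  0.16  ]
rack corners far z=.01
 [ 0.7959 -0.1779  0.01  ]
 [ 0.7724 -0.3272  0.01  ]
crate corners z=.095
 [0.6916 0.3329 0.095 ]
 [0.6967 0.1464 0.095 ]
 [0.3918 0.1269 0.095 ]
 [0.3847 0.3148 0.095 ]
ctr [0.5412 0.2302 0.095 ]
len 0.3074
len 0.1866
len 0.3055
len 0.188
packed top z=.162
 [0.625  0.3141 0.162 ]
 [0.6262 0.1556 0.162 ]
 [0.5658 0.3088 0.162 ]
 [0.5712 0.1532 0.162 ]
tub [ 0.363  -0.0225  0.085 ]
```

Candidates for the notched tile (top view): the far tile (347,172), the middle tile (343,190), the near tile (340,211), the yellow L on the bench (352,272) and the packed tiles (214,181 and 214,197). In the close crop only the white middle one has the stepped +y corner. The far tile tops out at z≈0.13, so it is the short one, and the near one is full. I'll take the middle tile.

Emit:
jog_arm(commands=[[20,25,8,5.9],[20,25,8,5.9],[20,25,8,5.9],[20,25,8,5.9],[20,25,8,5.9],[20,25,8,5.9],[20,25,8,5.9],[20,25,8,5.9],[20,25,0,5.9],[20,25,0,5.4]], fingers=50)

```text
clock: 1.08
tool_pos: [0.4581, -0.3728, 0.2636]
orientation: [-179.9, -0.0, -98.8]
force: [-0.3, -0.5, 0.2]
opening: 0.05
```

Emit:
jog_arm(commands=[[16,18,0,0],[16,18,0,0],[16,18,0,0],[16,18,0,0],[16,18,0,0],[16,18,0,0],[16,18,0,0],[10,17,0,-0.3],[0,0,0,0],[0,0,0,0]])

```text
clock: 1.92
tool_pos: [0.5795, -0.2302, 0.2624]
orientation: [180.0, 0.0, -99.3]
force: [0.0, -0.0, 1.2]
opening: 0.0497
```

Run:
```python
from h import *
o=get_obs();print(o["tool_pos"],o["orientation"])
take("wrist","b");take("side","b");take("top","b")
crop("side","b",250,100,370,205,6)
```

```text
[ 0.57945941 -0.23015553  0.26239473] [ 1.79962588e+02  5.79063084e-04 -9.93051046e+01]
```

View pics/wrist_b.png

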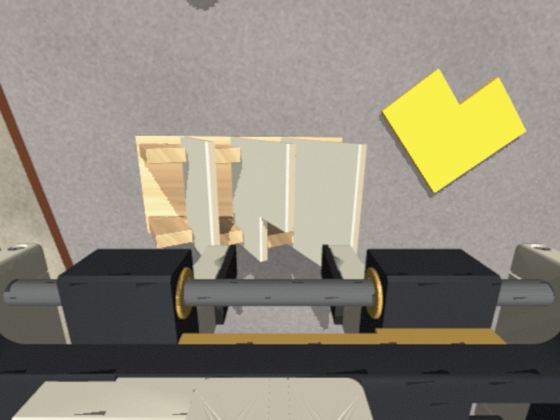

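View pics/side_b_c250.png

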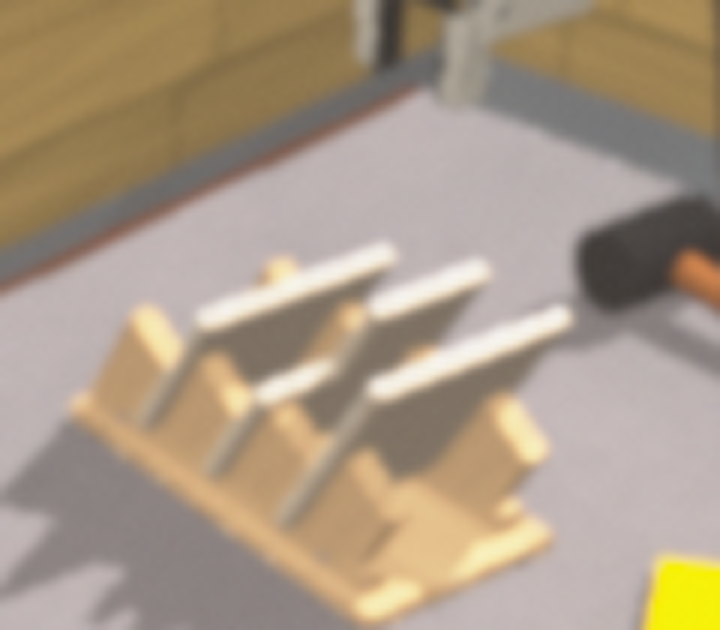

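Run:
```python
from h import *
crop("wrist","b",230,120,390,270,5)
W=load("wrist","b")
ex=np.array([.9874,-.158]);ey=np.array([.158,.9874]);t=np.array([.5795,-.2302])
for uv,z in [((295,144),.157),((294.5,232),.157),((288,143),.162),((288,232),.162),((365,146),.157)]:
    p=onz(W,uv,z)[:2]; print(uv,np.round(p,4),"rel tcp ex,ey",np.round([(p-t)@ex,(p-t)@ey],4))
```

```text
(295, 144) [ 0.5535 -0.2847] rel tcp ex,ey [-0.017  -0.0579]
(294.5, 232) [ 0.5674 -0.194 ] rel tcp ex,ey [-0.0177  0.0338]
(288, 143) [ 0.5602 -0.2871] rel tcp ex,ey [-0.01   -0.0592]
(288, 232) [ 0.5741 -0.1971] rel tcp ex,ey [-0.0106  0.0319]
(365, 146) [ 0.4862 -0.2718] rel tcp ex,ey [-0.0856 -0.0558]
```

View pics/wrist_b_c230.png

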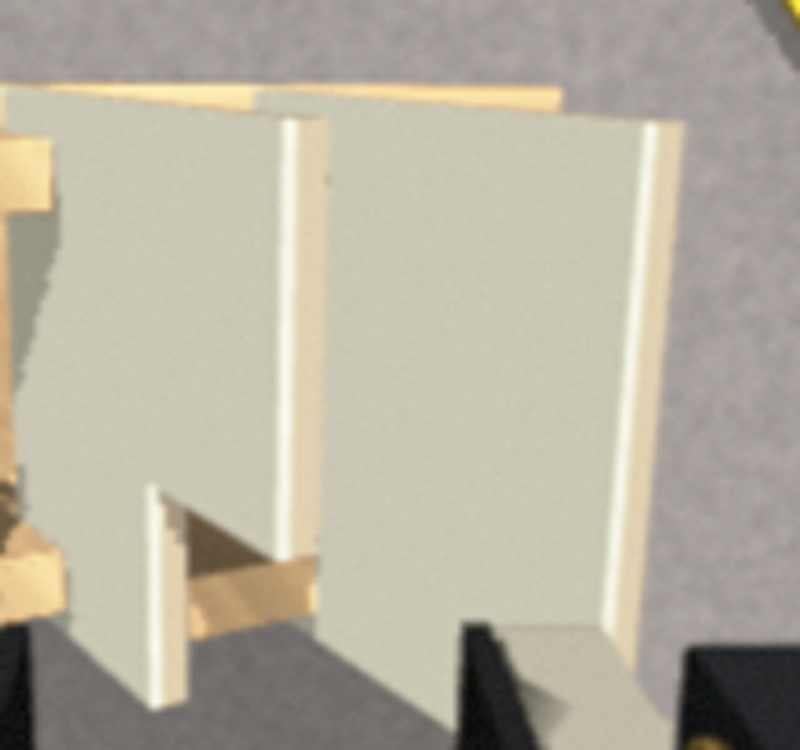

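The wrist view shows the middle tile's top edge strip from (291,143) to (291,232), with the notch step below it at (262,232). The pixels give about 90 mm, as they should. Fingers straddle the tile, so I can go down.

Emit:
jog_arm(commands=[[-1.3,4.3,-10,0.3],[0,0,-18,0],[0,0,-18,0],[0,0,-18,0],[0,0,-18,0],[0,0,-18,0],[0,0,-15,0],[0,0,-10,0],[0,0,-5,0],[0,0,0,0]])

```text
clock: 2.9
tool_pos: [0.5769, -0.2269, 0.1316]
orientation: [179.9, -0.0, -99.1]
force: [0.3, 0.3, -0.1]
opening: 0.0502
```

Run:
```python
from h import *
o=get_obs();print(o["tool_pos"],o["orientation"],o["force"])
take("wrist","c");take("side","c")
crop("side","c",250,100,370,205,6)
```

```text
[ 0.57690515 -0.2269141   0.13156797] [ 1.79892882e+02 -8.85959501e-04 -9.91369783e+01] [ 0.32649099  0.30735361 -0.11934862]
```

View pics/wrist_c.png

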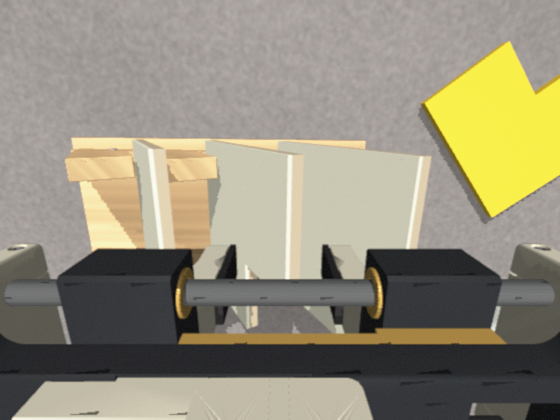

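View pics/side_c_c250.png

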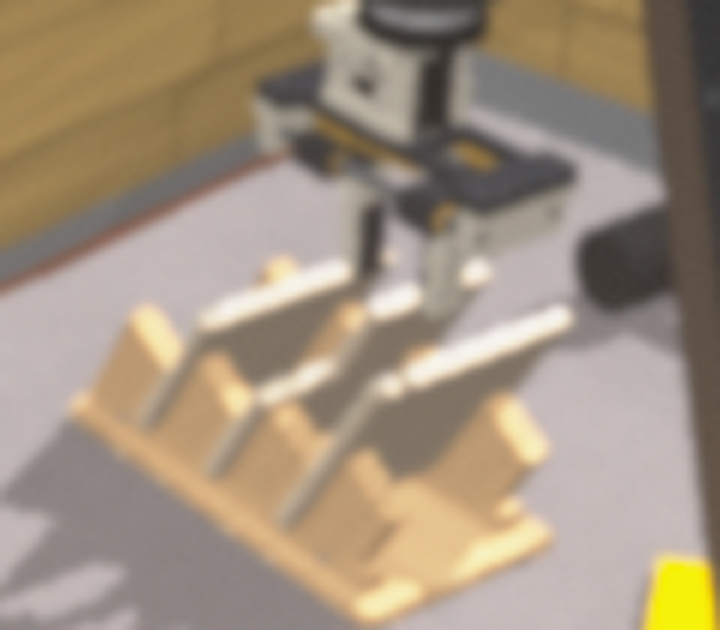

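Both fingers straddle the middle tile: in the wrist view its strip is at x≈295 between pads at 230 and 330. Next I close.

Emit:
jog_arm(commands=[[0,0,0,0],[0,0,0,0],[0,0,0,0],[0,0,0,0],[0,0,0,0],[0,0,0,0],[0,0,0,0],[0,0,0,0],[0,0,0,0],[0,0,0,0]], fingers=0)

```text
clock: 3.83
tool_pos: [0.5762, -0.2268, 0.1345]
orientation: [179.9, -0.0, -99.1]
force: [-7.8, 3.6, 14.8]
opening: 0.0029
```

Run:
```python
from h import *
o=get_obs();print(o["tool_pos"],o["orientation"],o["force"],o["moment"],o["opening"])
take("wrist","d");take("side","d")
crop("side","d",250,100,370,205,6)
```

```text
[ 0.57620871 -0.22676773  0.13445767] [ 1.79888519e+02 -3.24186693e-02 -9.90912353e+01] [-7.76247539  3.56896513 14.77937546] [ 1.47505683  3.69683695 -0.05915116] 0.002868182690248911
```

View pics/wrist_d.png

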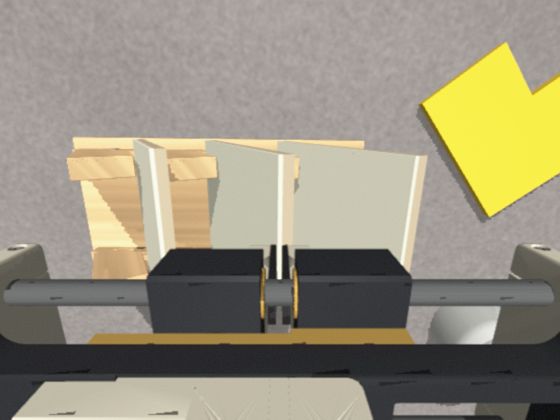

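View pics/side_d_c250.png

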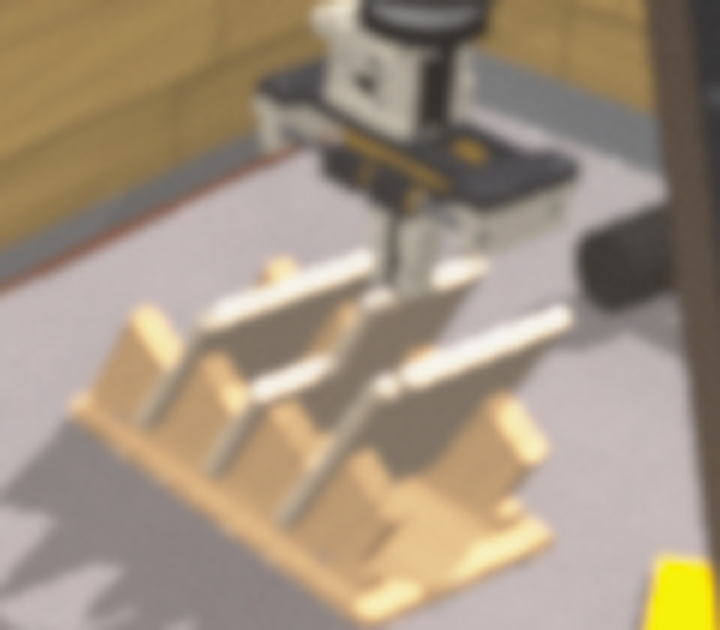

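```bash
python3 - <<'E'
from h import *
crop("wrist","d",200,140,340,340,4)
crop("side","d",290,110,350,170,12)
E
mv pics/wrist_d_c200.png pics/wd1.png
```

```text
(no output)
```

View pics/wd1.png

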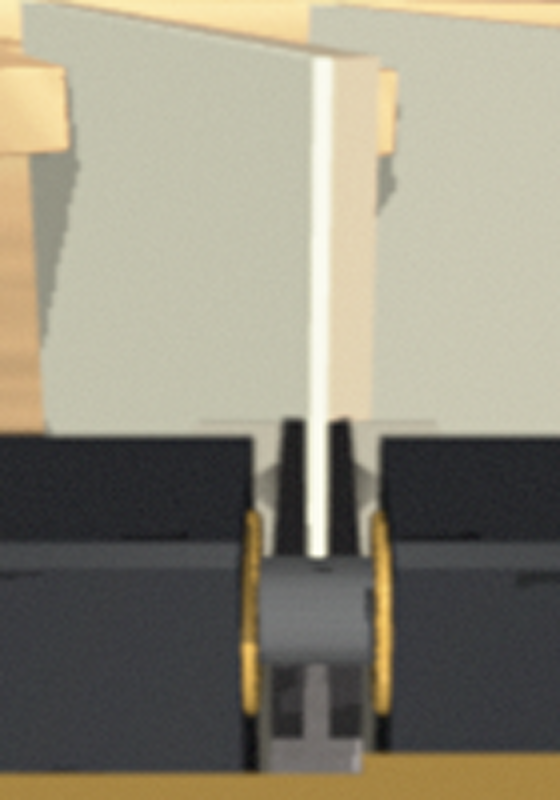

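View pics/side_d_c290.png

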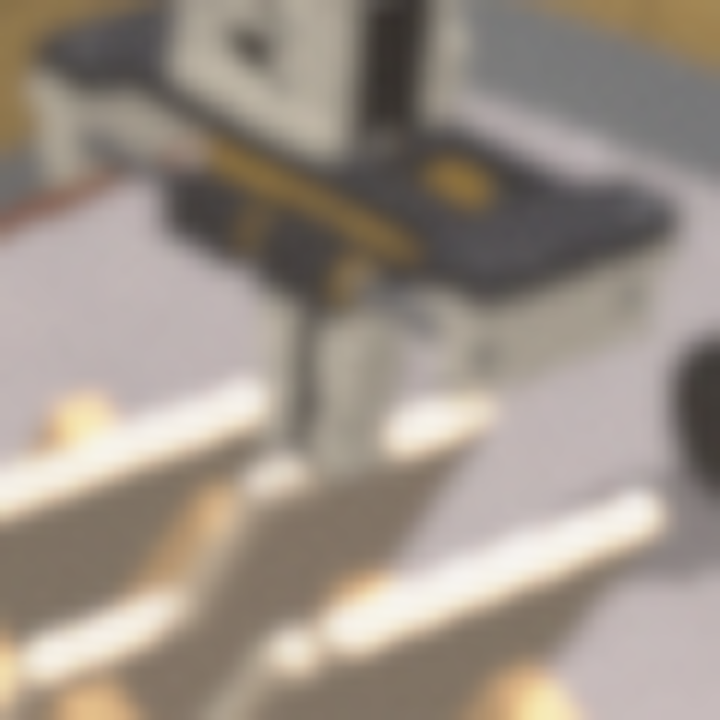

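Run:
```python
from h import *
S=load("side","d")
ex=np.array([.9874,-.158,0]);ey=np.array([.158,.9874,0])
for tag,t,w in [("c",np.array([.5769,-.2269,.1316]),.025),("d",np.array([.5762,-.2268,.1345]),.0015)]:
    im=cv2.imread(f"pics/side_{tag}.png"); K=10;x0,y0=290,110
    big=cv2.resize(im[y0:y0+60,x0:x0+75],None,fx=K,fy=K,interpolation=cv2.INTER_CUBIC)
    for sgn in (-1,1):
        for h in (0,.03):
            q=[proj(S,t+sgn*ex*w+ey*e+np.array([0,0,h])) for e in (-.0095,.0095)]
            a=[tuple(int(v) for v in (np.array(p)-[x0,y0]+.5)*K) for p in q]
            cv2.line(big,a[0],a[1],(0,0,255) if sgn<0 else (0,200,0),2)
    cv2.imwrite(f"pics/ov_{tag}.png",big)
```

```text
(no output)
```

View pics/ov_c.png

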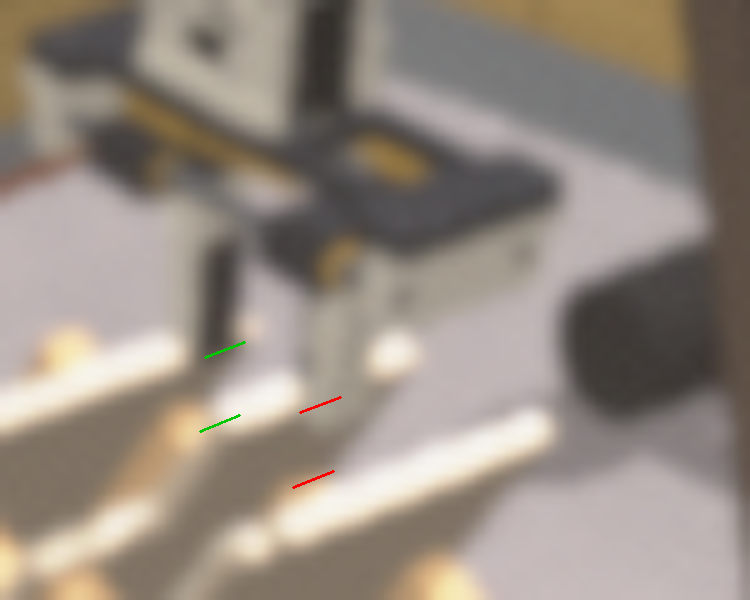

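View pics/ov_d.png

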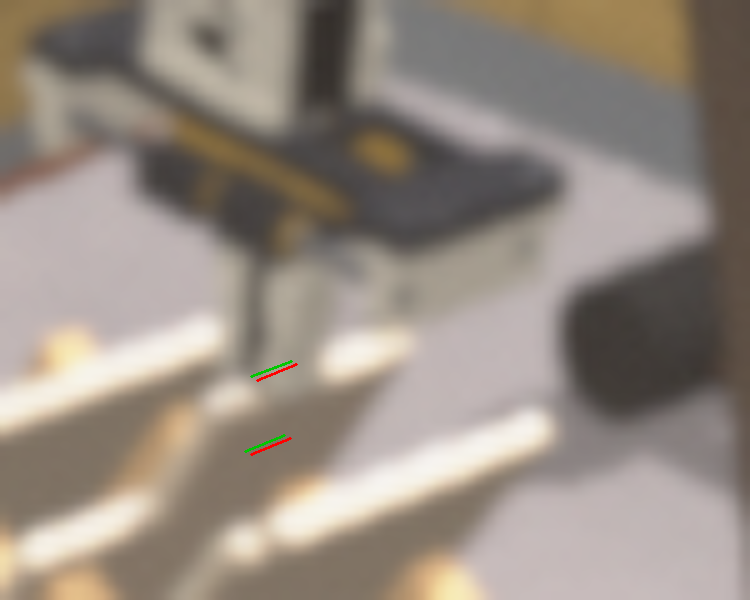

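Run:
```python
from h import *
ex=np.array([.9874,-.158,0]);ey=np.array([.158,.9874,0]);ez=np.array([0,0,1])
t=np.array([.5795,-.2302,.2624])
for n in ("wrist","side"):
    C=load(n,"b"); print(n,C[2])
    for s in (-1,1):
        for e in (-.0095,.0095):
            print(s,e,[np.round(proj(C,t+s*ex*.025+ey*e+ez*h),1).tolist() for h in (0,.02,.04)])
crop("wrist","b",190,200,370,340,4)
im=cv2.imread("pics/side_b.png")[95:130,290:360]; cv2.imwrite("pics/sb.png",cv2.resize(im,None,fx=10,fy=10,interpolation=cv2.INTER_CUBIC))
```

```text
wrist [ 0.56631835 -0.30644515  0.44906115]
-1 -0.0095 [[314.2, 227.6], [318.1, 238.7], [322.8, 252.5]]
-1 0.0095 [[313.4, 253.2], [317.0, 266.7], [321.5, 283.3]]
1 -0.0095 [[240.6, 227.8], [236.5, 239.0], [231.5, 252.8]]
1 0.0095 [[241.7, 253.4], [237.8, 267.0], [233.1, 283.6]]
side [-0.27443255  0.92946392  0.94053173]
-1 -0.0095 [[325.9, 122.5], [326.4, 117.0], [326.9, 111.5]]
-1 0.0095 [[321.8, 123.9], [322.3, 118.4], [322.7, 112.9]]
1 -0.0095 [[316.0, 117.3], [316.4, 111.9], [316.8, 106.5]]
1 0.0095 [[311.9, 118.7], [312.3, 113.3], [312.7, 107.8]]
```

View pics/wrist_b_c190.png

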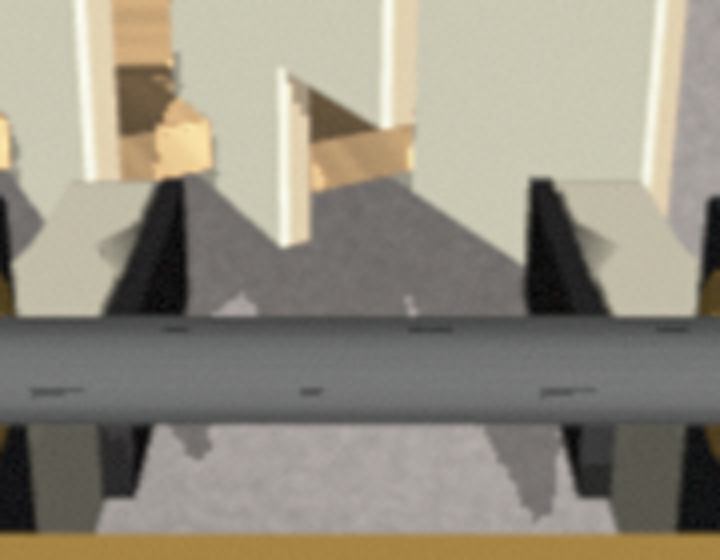

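View pics/sb.png

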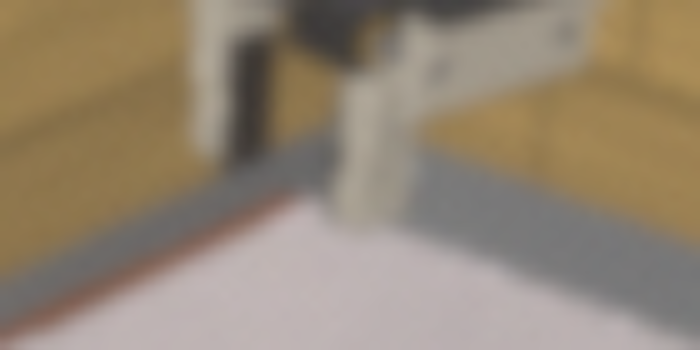

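Run:
```python
from h import *
im=cv2.imread("pics/wrist_b.png");hsv=cv2.cvtColor(im,cv2.COLOR_BGR2HSV)
m=cv2.inRange(hsv,(24,180,180),(36,255,255));c=max(cv2.findContours(m,0,1)[0],key=cv2.contourArea)
a=cv2.approxPolyDP(c,4,True)[:,0].astype(float);print(a.tolist())
W=load("wrist","b");T=load("top","a")
P=np.array([onz(W,q,.01) for q in a]);print(np.round(P,4).tolist())
print("sides",np.round(np.linalg.norm(P-np.roll(P,1,0),axis=1),4))
im=cv2.imread("pics/top_a.png");hsv=cv2.cvtColor(im,cv2.COLOR_BGR2HSV)
m=cv2.inRange(hsv,(24,180,150),(36,255,255));c=max(cv2.findContours(m,0,1)[0],key=cv2.contourArea)
a=cv2.approxPolyDP(c,2,True)[:,0].astype(float)
P=np.array([onz(T,q,.01) for q in a]);print(np.round(P,4).tolist())
print("sides",np.round(np.linalg.norm(P-np.roll(P,1,0),axis=1),4))
```

```text
[[493.0, 89.0], [509.0, 102.0], [508.0, 109.0], [507.0, 105.0], [497.0, 111.0], [504.0, 113.0], [501.0, 119.0], [508.0, 118.0], [506.0, 111.0], [515.0, 120.0], [512.0, 130.0], [516.0, 122.0], [522.0, 128.0], [513.0, 137.0], [523.0, 129.0], [502.0, 88.0], [498.0, 93.0]]
[[0.2635, -0.3034, 0.01], [0.2404, -0.2824, 0.01], [0.2412, -0.2731, 0.01], [0.2429, -0.2788, 0.01], [0.2565, -0.2728, 0.01], [0.2465, -0.2685, 0.01], [0.2503, -0.2608, 0.01], [0.2405, -0.2606, 0.01], [0.2438, -0.2708, 0.01], [0.2304, -0.2562, 0.01], [0.2337, -0.2427, 0.01], [0.2288, -0.2531, 0.01], [0.2196, -0.2432, 0.01], [0.2317, -0.2324, 0.01], [0.2181, -0.2415, 0.01], [0.2511, -0.3027, 0.01], [0.2563, -0.297, 0.01]]
sides [0.0096 0.0312 0.0094 0.006  0.0148 0.0109 0.0085 0.0098 0.0107 0.0199
 0.0139 0.0116 0.0135 0.0162 0.0164 0.0695 0.0077]
[[0.4098, -0.2994, 0.01], [0.3458, -0.1761, 0.01], [0.2293, -0.2636, 0.01], [0.2588, -0.3118, 0.01], [0.3135, -0.2905, 0.01], [0.3396, -0.3354, 0.01]]
sides [0.0789 0.1389 0.1457 0.0565 0.0587 0.0519]
```

The fingers closed to 2.9 mm, less than the 10 mm tile. Both side and wrist views put the visible fingertips about 20–28 mm above the reported TCP, so they only nipped the top edge. I'll open again and check that the tile sits as before.

Emit:
jog_arm(commands=[[0,0,0,0],[0,0,0,0],[0,0,0,0],[0,0,0,0],[0,0,0,0],[0,0,0,0],[0,0,0,0],[0,0,0,0],[0,0,0,0],[0,0,0,0]], fingers=46)

```text
clock: 4.77
tool_pos: [0.5778, -0.2268, 0.1327]
orientation: [180.0, 0.0, -99.1]
force: [-0.0, 0.2, -0.1]
opening: 0.0459
```

Run:
```python
from h import *
o=get_obs();print(o["tool_pos"],o["orientation"],o["force"],o["moment"],o["opening"])
take("wrist","e");take("side","e");take("top","e")
crop("wrist","e",190,120,370,340,3)
im=cv2.imread("pics/side_e.png")[95:205,255:365]; cv2.imwrite("pics/se.png",cv2.resize(im,None,fx=5,fy=5,interpolation=cv2.INTER_CUBIC))
im=cv2.imread("pics/top_e.png")[130:240,290:400]; cv2.imwrite("pics/te.png",cv2.resize(im,None,fx=5,fy=5,interpolation=cv2.INTER_CUBIC))
```

```text
[ 0.57782866 -0.22679349  0.13271574] [ 1.79997782e+02  7.31001858e-04 -9.91095354e+01] [-0.0041862   0.16029863 -0.13730825] [-0.01298568  0.10180408 -0.0043857 ] 0.04586175858763198
```

View pics/wrist_e_c190.png

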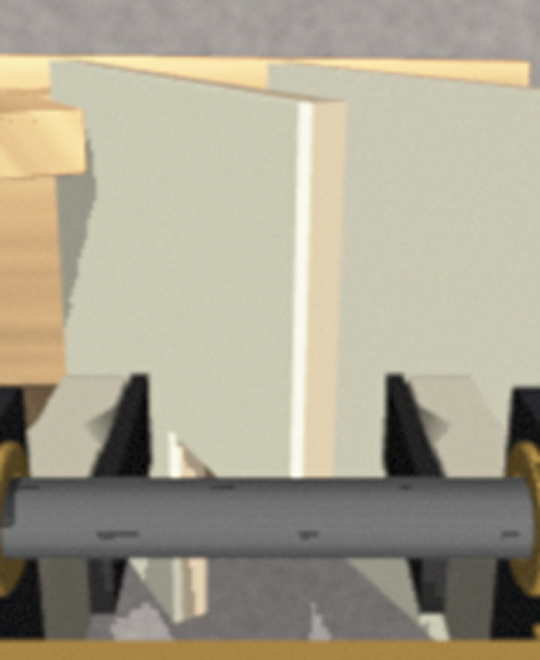

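View pics/se.png

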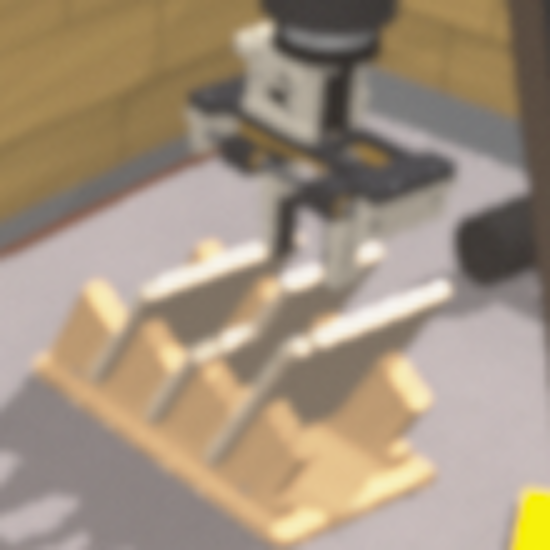

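View pics/te.png

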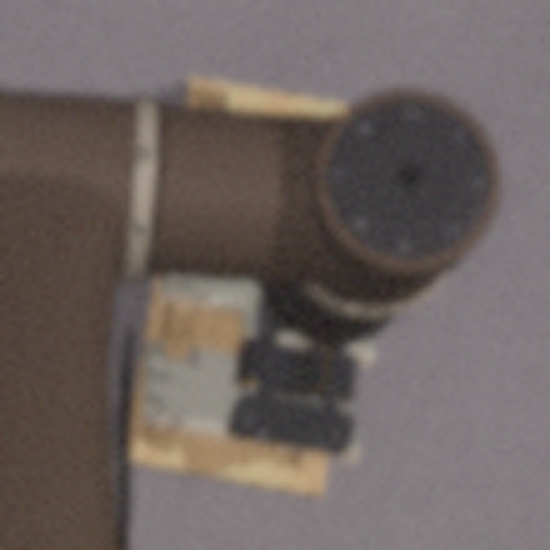

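Tile is unharmed, resting as before: its strip is in the same place in the wrist view, at x≈297, and the external force is about 0. I go 24 mm deeper.

Emit:
jog_arm(commands=[[-1,0,-4,0],[-1,0,-4,0],[0,0,-4,0],[0,0,-4,0],[0,0,-4,0],[0,0,-4,0],[0,0,-1,0],[0,0,0,0],[0,0,0,0],[0,0,0,0]])

```text
clock: 5.75
tool_pos: [0.576, -0.2268, 0.108]
orientation: [-180.0, -0.0, -99.1]
force: [0.4, 0.3, 0.5]
opening: 0.0458
```

Run:
```python
from h import *
o=get_obs();print(o["tool_pos"],o["orientation"],o["force"],o["moment"],o["opening"])
take("wrist","f");take("side","f")
crop("wrist","f",190,120,370,340,3)
im=cv2.imread("pics/side_f.png")[95:205,255:365]; cv2.imwrite("pics/sf.png",cv2.resize(im,None,fx=5,fy=5,interpolation=cv2.INTER_CUBIC))
```

```text
[ 0.57597821 -0.22684921  0.1079845 ] [-1.79979038e+02 -2.11944128e-03 -9.91082747e+01] [0.36719247 0.30313726 0.46298942] [0.01353022 0.08877567 0.00731115] 0.04575265966089801
```

View pics/wrist_f_c190.png

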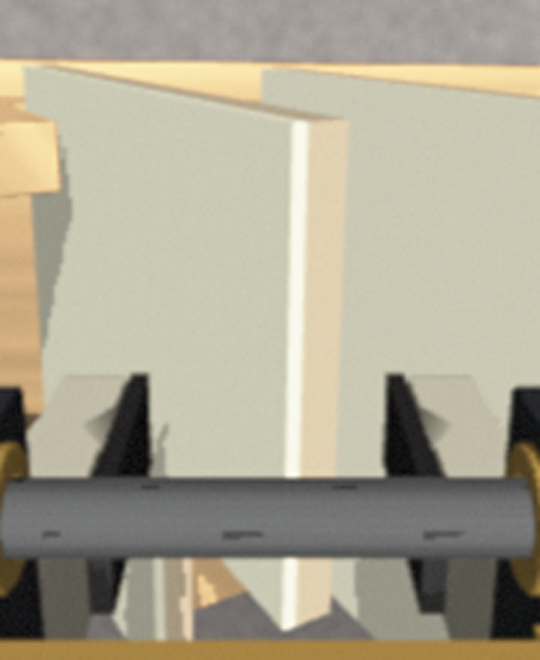

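View pics/sf.png

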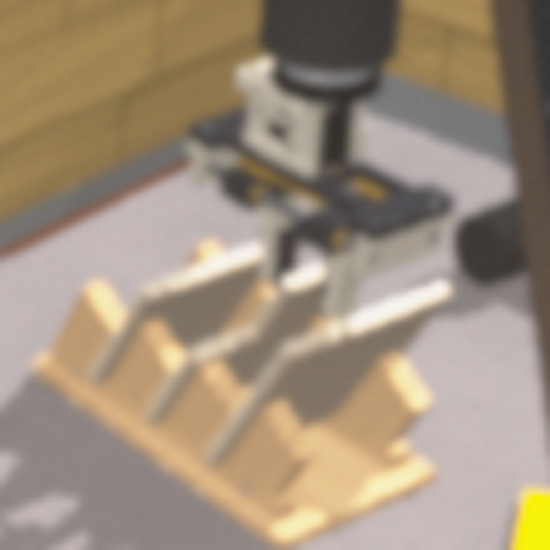

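Emit:
jog_arm(commands=[[0,0,0,0],[0,0,0,0],[0,0,0,0],[0,0,0,0],[0,0,0,0],[0,0,0,0],[0,0,0,0],[0,0,0,0],[0,0,0,0],[0,0,0,0]], fingers=0)

```text
clock: 6.68
tool_pos: [0.5764, -0.2269, 0.108]
orientation: [-179.9, -0.0, -99.1]
force: [4.4, -1.3, 0.8]
opening: 0.0215
```

Run:
```python
from h import *
o=get_obs();print(o["tool_pos"],o["orientation"],o["force"],o["moment"],o["opening"])
take("wrist","g");take("side","g")
crop("wrist","g",190,120,370,340,3)
im=cv2.imread("pics/side_g.png")[95:205,255:365]; cv2.imwrite("pics/sg.png",cv2.resize(im,None,fx=5,fy=5,interpolation=cv2.INTER_CUBIC))
```

```text
[ 0.57642479 -0.22690073  0.10801478] [-1.79930136e+02 -3.37104624e-03 -9.91012871e+01] [ 4.4024782  -1.3033017   0.78587886] [-0.47649919 -1.91899389  0.02404233] 0.02149403115644666
```

View pics/wrist_g_c190.png

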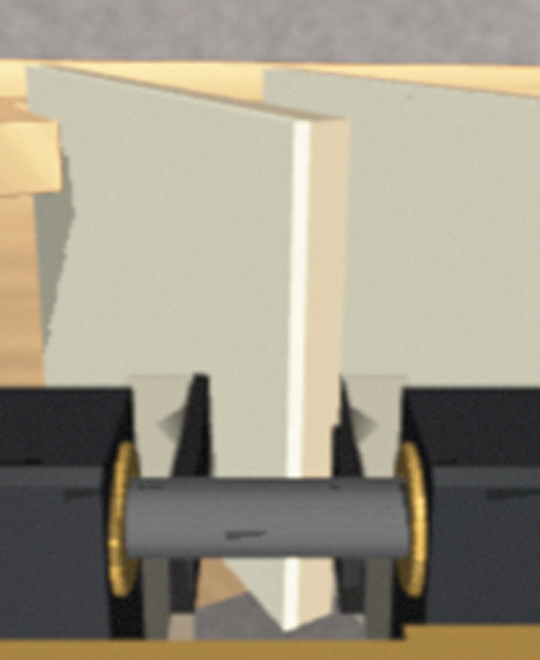

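View pics/sg.png

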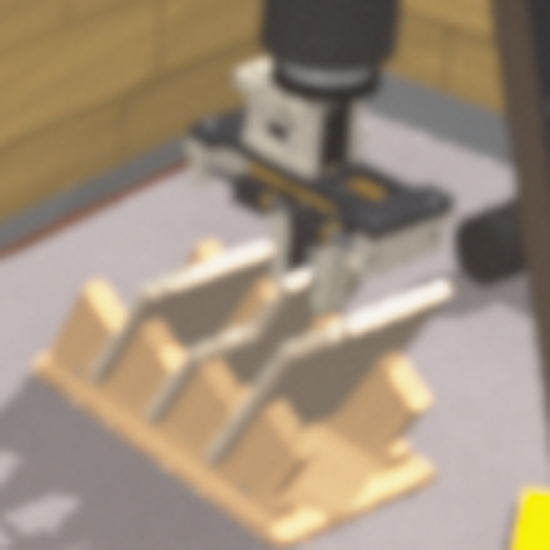

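Opening 21.5 mm matches a 10 mm tile leaning 30° gripped about 22 mm down. Next I draw it along the slot.

Emit:
jog_arm(commands=[[-1.5,0.2,2.6,0],[-1.5,0.2,2.6,0],[-1.5,0.2,2.6,0],[-1.5,0.3,2.6,0],[-1.5,0.3,2.6,0],[-1.5,0.2,2.6,0],[-1.5,0.2,2.6,0],[-1.5,0.2,2.6,0],[-1.5,0.2,2.6,0],[-1.5,0.3,2.6,0]])

```text
clock: 7.62
tool_pos: [0.562, -0.2242, 0.1334]
orientation: [-179.9, 0.0, -99.1]
force: [8.2, -1.1, -5.3]
opening: 0.0221
```

Run:
```python
from h import *
o=get_obs();print(o["tool_pos"],o["orientation"],o["force"],o["moment"],o["opening"])
take("wrist","h");take("side","h")
crop("wrist","h",190,120,370,340,3)
im=cv2.imread("pics/side_h.png")[95:205,255:365]; cv2.imwrite("pics/sh.png",cv2.resize(im,None,fx=5,fy=5,interpolation=cv2.INTER_CUBIC))
```

```text
[ 0.56202705 -0.22421232  0.13336875] [-1.79888757e+02  3.66363947e-02 -9.91090456e+01] [ 8.23367742 -1.06958382 -5.32461671] [-0.67632107 -3.63241512 -0.07775034] 0.02206516948730665
```

View pics/wrist_h_c190.png

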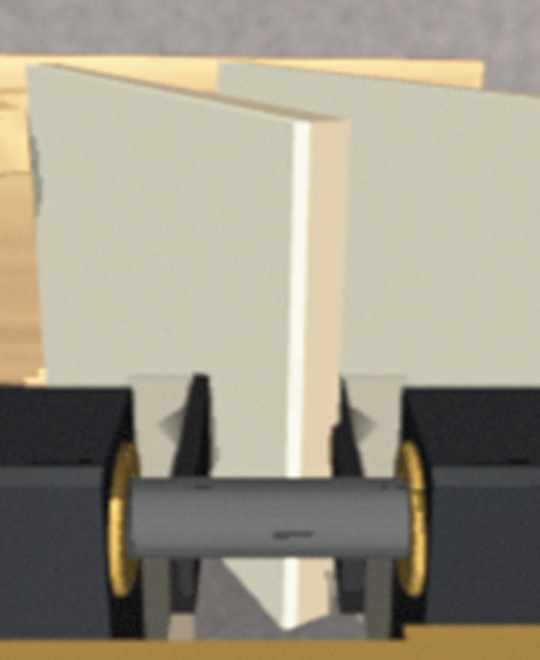

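View pics/sh.png

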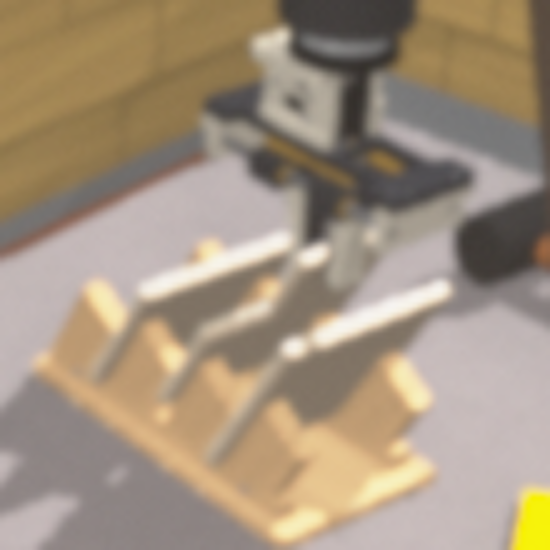

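Tile comes up with the grip and nothing else has shifted. I continue.

Emit:
jog_arm(commands=[[-1.4,0.2,2.6,0],[-1.4,0.2,2.6,0],[-1.4,0.2,2.6,0],[-1.4,0.2,2.6,0],[-1.4,0.2,2.6,0],[-1.4,0.2,2.6,0],[-1.3,0.2,2.6,0],[-1.3,0.2,2.6,0],[-1.3,0.2,2.6,0],[-1.3,0.2,2.6,0]])

```text
clock: 8.55
tool_pos: [0.5476, -0.2221, 0.159]
orientation: [-180.0, 0.0, -99.1]
force: [6.0, -1.8, -5.8]
opening: 0.0218
```

Emit:
jog_arm(commands=[[-1,0.2,3,0],[-1,0.2,3,0],[-1,0.2,3,0],[-1,0.1,3,0],[-1,0.1,3,0],[-1,0.2,3,0],[-1,0.2,3,0],[-1,0.2,3,0],[-1,0.2,3,0],[-1,0.1,3,0]])

```text
clock: 9.38
tool_pos: [0.536, -0.2204, 0.1889]
orientation: [179.9, 0.0, -99.1]
force: [2.3, -0.5, -5.8]
opening: 0.0101
```

Run:
```python
from h import *
o=get_obs();print(o["tool_pos"],o["orientation"],o["force"],o["moment"],o["opening"])
take("wrist","i");take("side","i")
crop("wrist","i",190,120,370,340,3)
im=cv2.imread("pics/side_i.png")[85:205,255:365]; cv2.imwrite("pics/si.png",cv2.resize(im,None,fx=5,fy=5,interpolation=cv2.INTER_CUBIC))
```

```text
[ 0.53602849 -0.2204112   0.18886958] [ 1.79852212e+02  2.56424676e-02 -9.91272308e+01] [ 2.33374167 -0.54378447 -5.76271039] [-0.17792918 -0.94482129 -0.06553929] 0.010054291555831957
```

View pics/wrist_i_c190.png

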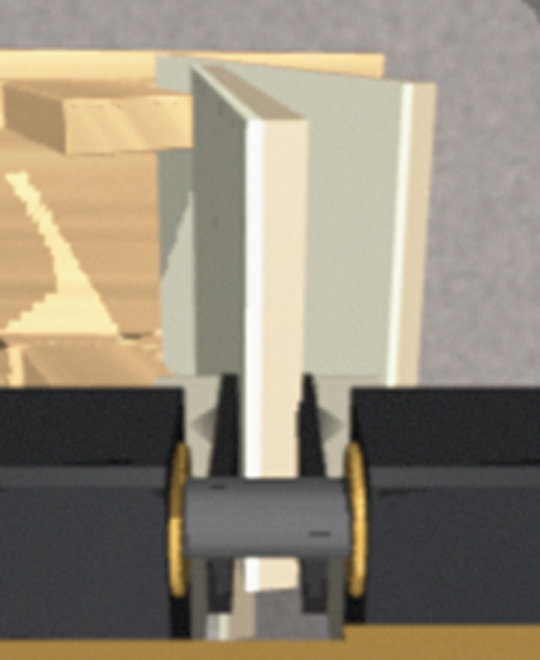

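View pics/si.png

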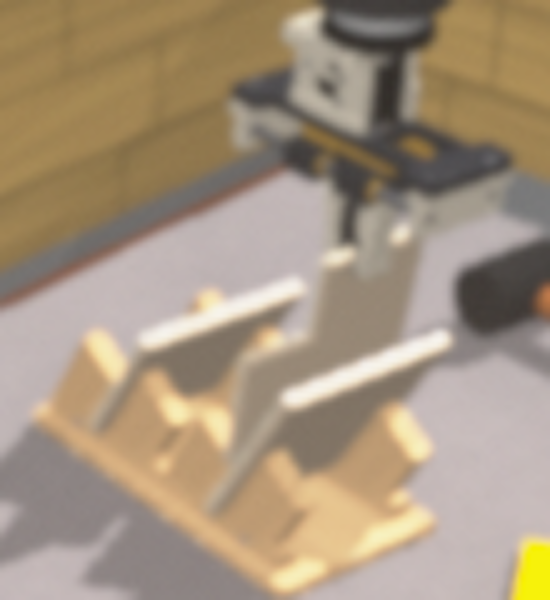

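The tile has swung upright and is gripped flat: the opening is 10.05 mm. I lift it straight up.

Emit:
jog_arm(commands=[[0.5,0,5,0],[0.5,0,7,0],[0,0,9,0],[0,0,10,0],[0,0,10,0],[0,0,10,0],[0,0,10,0],[0,0,10,0],[0,0,6,0],[0,0,3,0]])

```text
clock: 10.32
tool_pos: [0.5386, -0.2209, 0.2713]
orientation: [-179.9, -0.0, -99.1]
force: [1.3, -0.2, -5.1]
opening: 0.0095
```

Run:
```python
from h import *
o=get_obs();print(o["tool_pos"],o["orientation"],o["force"],o["moment"],o["opening"])
take("wrist","j");take("side","j");take("top","j")
im=cv2.imread("pics/side_j.png")[50:250,160:370]; cv2.imwrite("pics/sj.png",cv2.resize(im,None,fx=3,fy=3,interpolation=cv2.INTER_CUBIC))
```

```text
[ 0.53862247 -0.22090729  0.27125199] [-1.79901486e+02 -1.07001661e-03 -9.91068868e+01] [ 1.27571939 -0.23856642 -5.08861716] [-0.03665884 -0.06055909 -0.01146343] 0.009482897353219605
```

View pics/wrist_j.png

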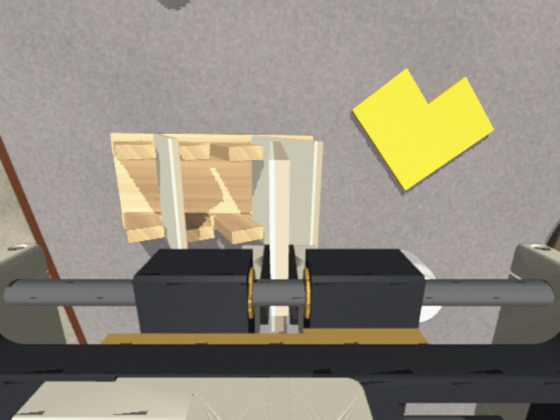

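View pics/sj.png

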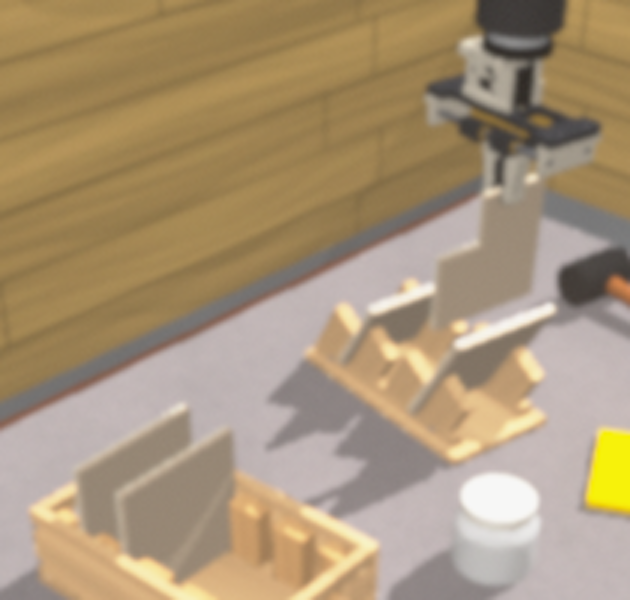

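View pics/top_j.png

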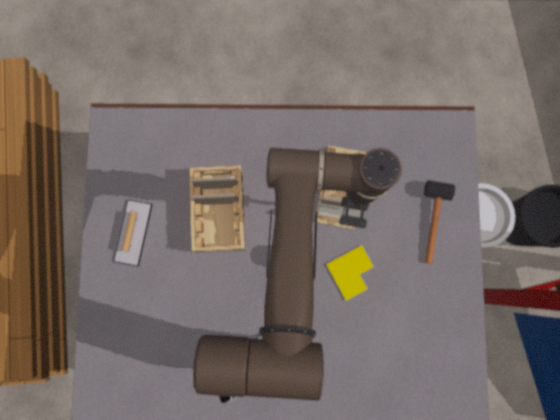

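Run:
```python
from h import *
im=cv2.imread("pics/side_j.png")[95:170,290:365]; cv2.imwrite("pics/sj2.png",cv2.resize(im,None,fx=8,fy=8,interpolation=cv2.INTER_CUBIC))
S=load("side","j")
t=np.array([.5386,-.2209,.2713]);y=np.radians(-9.1);ex=np.array([np.cos(y),np.sin(y),0]);ey=np.array([-np.sin(y),np.cos(y),0])
n=lambda u,v:(160+u/3,50+v/3)
for k,q in dict(bot_py=(440,325),bot_my=(528,285),top_notch=(485,193),top_my=(545,177),notch_low_in=(482,240),notch_low_out=(438,260)).items():
    c,d=ray(S,n(*q)); s=((t-ex*.005-c)@ex)/(d@ex); p=c+s*d; print(k,np.round([(p-t)@ey,p[2]],4))
```

```text
bot_py [0.0864 0.1664]
bot_my [-0.0507  0.1734]
top_notch [0.0329 0.3124]
top_my [-0.0592  0.3071]
notch_low_in [0.0314 0.2558]
notch_low_out [0.0959 0.2508]
```

View pics/sj2.png

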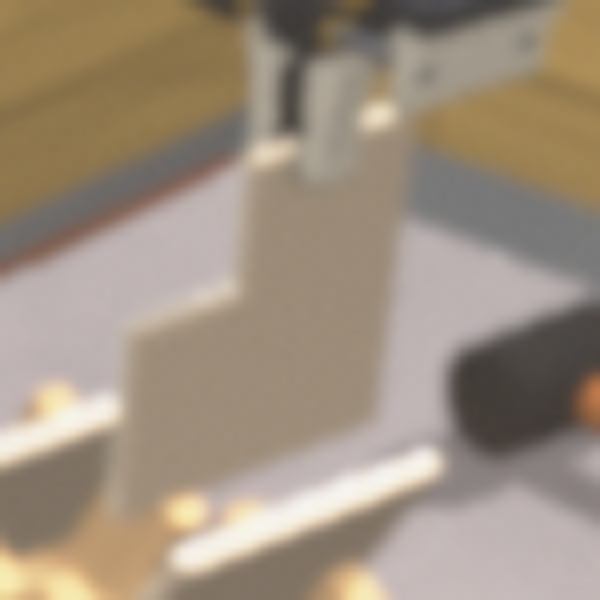

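The tile is held clear of the rack, upright, notch up and on the +y side, and the rack's other two tiles sit where they were. I carry it over to the crate.

Emit:
jog_arm(commands=[[-1.4,8,0,1.2],[-1.4,16,0,1.2],[-1.4,24,0,1.2],[-1.4,30,0,1.3],[-1.4,30,0,1.3],[-1.4,30,0,1.3],[-1.4,30,0,1.3],[-1.3,30,0,1.3],[-1.3,30,0,1.3],[-1.3,30,0,1.2]])

```text
clock: 11.3
tool_pos: [0.5235, 0.0389, 0.2692]
orientation: [179.9, -0.0, -86.4]
force: [0.2, -0.4, -4.6]
opening: 0.0094
```

Emit:
jog_arm(commands=[[-1.3,30,0,0],[-1.3,30,0,0],[-1.3,30,0,0],[-1.3,28,0,0],[-1.3,22,0,0],[-1.3,16,0,0],[-1.3,10,0,0],[-1.3,6,0,0],[-1.3,3,0,0],[-1.3,2,0,0]])

```text
clock: 12.13
tool_pos: [0.5112, 0.2139, 0.2695]
orientation: [180.0, -0.0, -86.5]
force: [0.2, -0.4, -5.9]
opening: 0.0096
```

Run:
```python
from h import *
o=get_obs();print(o["tool_pos"],o["orientation"],o["force"],o["moment"],o["opening"])
take("wrist","k");take("side","k");take("top","k")
im=cv2.imread("pics/side_k.png")[130:290,150:310]; cv2.imwrite("pics/sk.png",cv2.resize(im,None,fx=4,fy=4,interpolation=cv2.INTER_CUBIC)[:600])
```

```text
[0.51118184 0.21393985 0.26953278] [ 1.79970432e+02 -2.66615359e-02 -8.65029699e+01] [ 0.22567299 -0.39582989 -5.85478495] [-0.05162671  0.09533434  0.05642432] 0.009624089333227386
```

View pics/wrist_k.png

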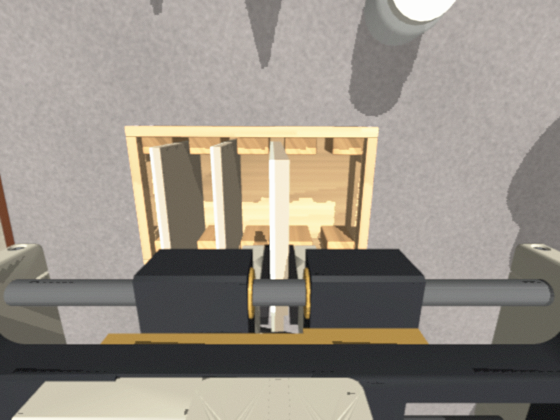

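View pics/sk.png

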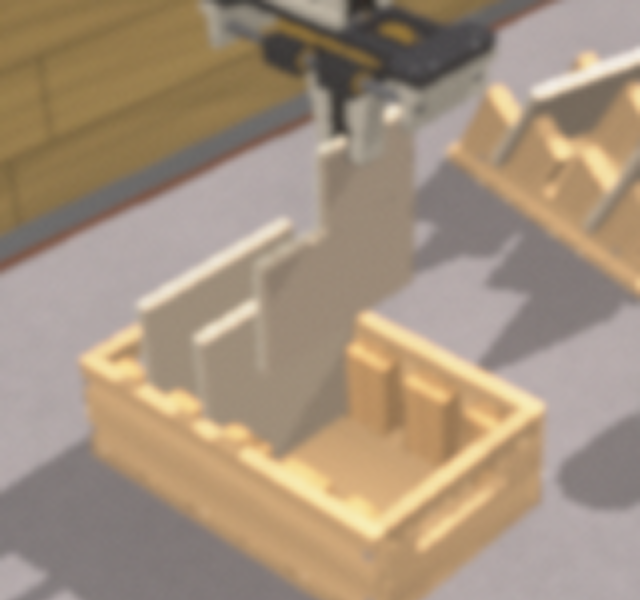

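View pics/top_k.png

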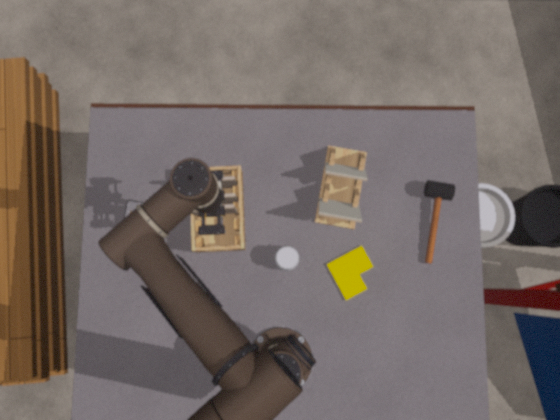

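Run:
```python
from h import *
im=cv2.imread("pics/wrist_k.png")[115:265,170:390]; cv2.imwrite("pics/wk.png",cv2.resize(im,None,fx=3.6,fy=4,interpolation=cv2.INTER_CUBIC))
```

```text
(no output)
```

View pics/wk.png

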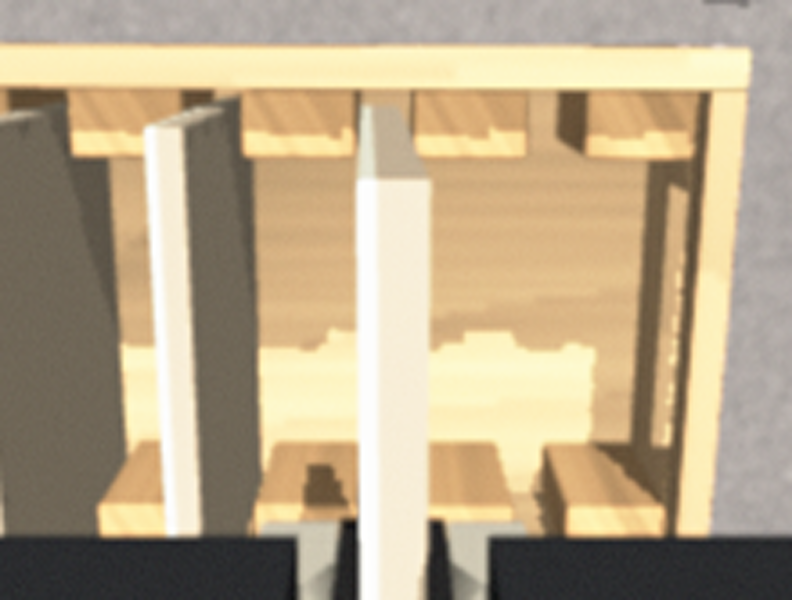

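Run:
```python
from h import *
W=load("wrist","k");S=load("side","k")
t=np.array([.5112,.2139,.2695]);y=np.radians(3.5);ex=np.array([np.cos(y),np.sin(y),0]);ey=np.array([-np.sin(y),np.cos(y),0])
print("cam",W[2])
px=lambda u,v:(170+u/3.6,115+v/4)
for k,q,z in [("tile -y bottom",(382,105),.161),("tile -y top",(394,179),.311),("wall inner",(385,90),.095),("wall outer",(385,46),.095),("ribfront+? z.082",(385,155),.012),("rib end z.082",(385,130),.082),("rib +y end z.082",(385,503),.082)]:
    p=onz(W,px(*q),z); print(k,np.round([(p-t)@ex,(p-t)@ey],4))
n=lambda u,v:(150+u/4,130+v/4)
for k,q in dict(bot_py=(265,372),bot_my=(410,275),top_notch=(320,148),top_my=(412,112),nl_in=(322,235),nl_out=(258,265)).items():
    c,d=ray(S,n(*q)); s=((t-ex*.005-c)@ex)/(d@ex); p=c+s*d; print(k,np.round([(p-t)@ey,p[2]],4))
# crate wall corners in side view z=.095
for k,q in dict(near_py_out=(378,535),near_my_out=(545,408),far_py=(82,358)).items():
    p=onz(S,n(*q),.095); print(k,np.round(p,4),np.round([(p-t)@ex,(p-t)@ey],4))
```

```text
cam [0.51525538 0.13688925 0.45623603]
tile -y bottom [ 0.0017 -0.0603]
tile -y top [-0.0011 -0.06  ]
wall inner [ 0.0012 -0.0609]
wall outer [ 0.0012 -0.0736]
ribfront+? z.082 [ 0.0017 -0.0336]
rib end z.082 [ 0.0013 -0.0482]
rib +y end z.082 [0.0015 0.0779]
bot_py [0.0967 0.1657]
bot_my [-0.0525  0.1673]
top_notch [0.0338 0.3154]
top_my [-0.0571  0.303 ]
nl_in [0.0358 0.2476]
nl_out [0.0957 0.2544]
near_py_out [0.3836 0.318  0.095 ] [-0.121   0.1117]
near_my_out [0.3922 0.1398 0.095 ] [-0.1233 -0.0667]
far_py [0.6822 0.3374 0.095 ] [0.1782 0.1129]
```

The wrist view puts slot 3's rib gap at column ≈277 and the tile's bottom edge at ≈276, which is good along x. Across, the crate centre is about 3–4 mm further +y than the tile centre, so I shift that much, lower to just above the walls and check.

Emit:
jog_arm(commands=[[0,1.5,-3,0],[-0.2,1.5,-6,0],[0,0,-8,0],[0,0,-8,0],[0,0,-8,0],[0,0,-8,0],[0,0,-6,0],[0,0,-4,0],[0,0,-2,0],[0,0,0,0]])

```text
clock: 13.12
tool_pos: [0.5112, 0.2171, 0.2163]
orientation: [180.0, -0.0, -86.5]
force: [-0.7, 0.4, -5.2]
opening: 0.0095
```

Run:
```python
from h import *
o=get_obs();print(o["tool_pos"],o["orientation"],o["force"],o["moment"],o["opening"])
take("wrist","l");take("side","l")
im=cv2.imread("pics/wrist_l.png")[95:265,170:390]; cv2.imwrite("pics/wl.png",cv2.resize(im,None,fx=3.5,fy=3.5,interpolation=cv2.INTER_CUBIC))
im=cv2.imread("pics/side_l.png")[140:290,150:310]; cv2.imwrite("pics/sl.png",cv2.resize(im,None,fx=4,fy=4,interpolation=cv2.INTER_CUBIC)[:600])
```

```text
[0.51118835 0.21711458 0.21629155] [ 1.79969208e+02 -2.53540995e-02 -8.65082197e+01] [-0.70583314  0.39685915 -5.2353105 ] [-0.04713778  0.19664425  0.02083573] 0.009450820069026953
```

View pics/wl.png

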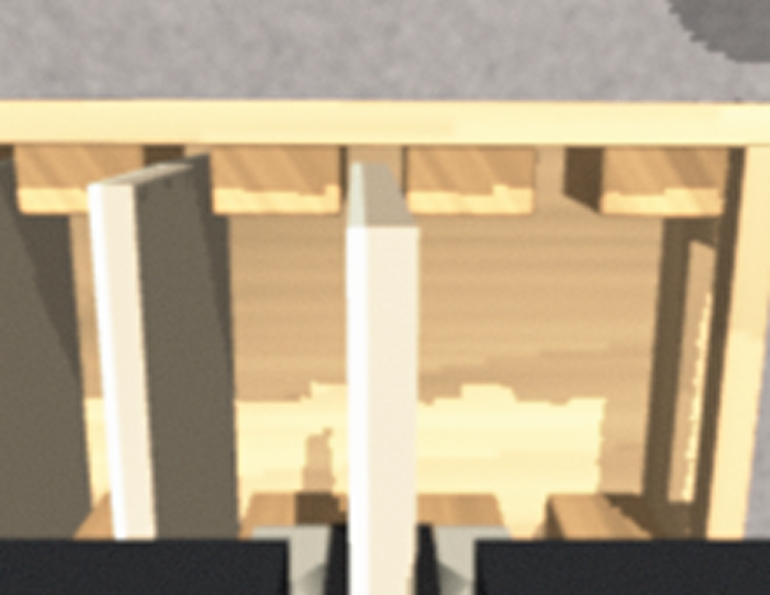

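View pics/sl.png

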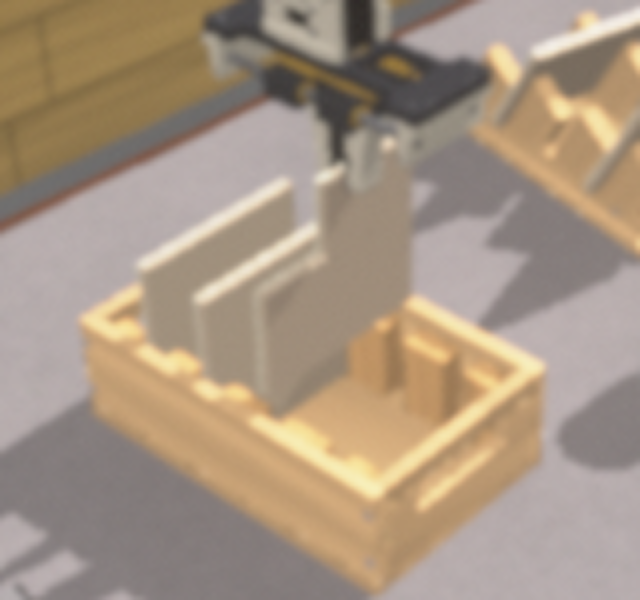

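Wrist view: the tile's lower -y end (crop 371,163) sits in the rib gap centre (375) with ≈5.6 mm to the -y wall. It is centred, so I lower into the slot.

Emit:
jog_arm(commands=[[-1,0,-4,0],[0,0,-8,0],[0,0,-9,0],[0,0,-9,0],[0,0,-9,0],[0,0,-9,0],[0,0,-9,0],[0,0,-9,0],[0,0,-9,0],[0,0,-5,0]])

```text
clock: 14.05
tool_pos: [0.5098, 0.2169, 0.1352]
orientation: [179.9, -0.0, -86.5]
force: [-0.7, -0.4, -5.4]
opening: 0.0098
```

Emit:
jog_arm(commands=[[0,0,-1,0],[0,0,-1,0],[0,0,-1,0],[0,0,-1,0],[0,0,-1,0],[0,0,-1,0],[0,0,-1,0],[0,0,-1,0],[0,0,-1,0],[0,0,0,0]])

```text
clock: 14.88
tool_pos: [0.5102, 0.2172, 0.1275]
orientation: [180.0, -0.0, -86.5]
force: [-0.2, 0.2, -5.5]
opening: 0.0098
```

Run:
```python
from h import *
o=get_obs();print(o["tool_pos"],o["orientation"],o["force"],o["moment"],o["opening"])
take("wrist","m");take("side","m")
im=cv2.imread("pics/wrist_m.png")[60:265,170:390]; cv2.imwrite("pics/wm.png",cv2.resize(im,None,fx=2.9,fy=2.9,interpolation=cv2.INTER_CUBIC))
im=cv2.imread("pics/side_m.png")[140:290,150:310]; cv2.imwrite("pics/sm.png",cv2.resize(im,None,fx=4,fy=4,interpolation=cv2.INTER_CUBIC)[:600])
```

```text
[0.51019227 0.21715924 0.12754934] [ 1.79986230e+02 -7.11014395e-03 -8.65085828e+01] [-0.1895145   0.21455758 -5.5346501 ] [-0.07162389  0.19368973  0.00739028] 0.009767658022249182
```

View pics/wm.png

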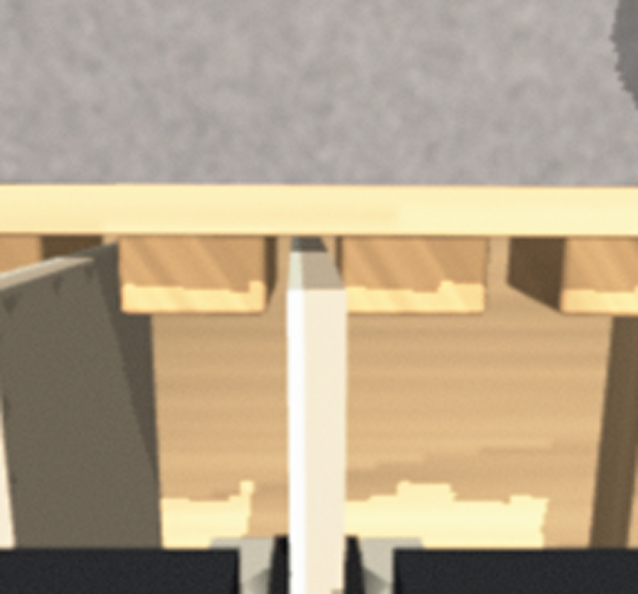

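View pics/sm.png

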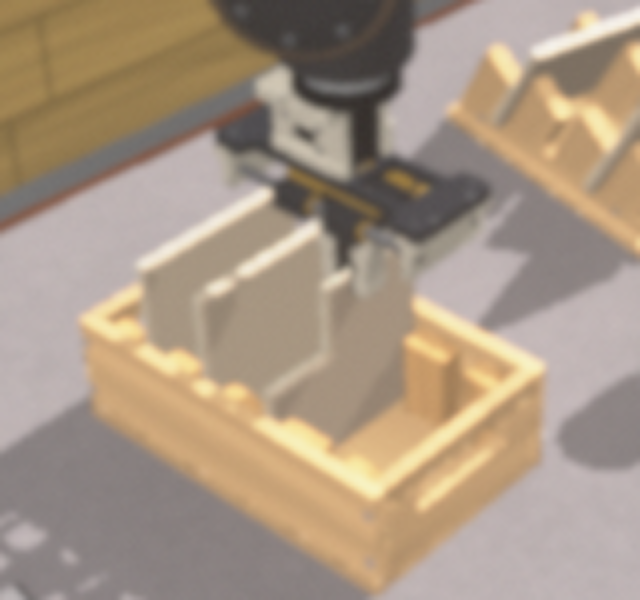

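The tile is well in the slot with no wall force. I go on down in fine steps to feel the floor.

Emit:
jog_arm(commands=[[0,0,-0.7,0],[0,0,-0.7,0],[0,0,-0.7,0],[0,0,-0.7,0],[0,0,-0.7,0],[0,0,-0.7,0],[0,0,-0.7,0],[0,0,-0.7,0],[0,0,0,0],[0,0,0,0]])

```text
clock: 15.82
tool_pos: [0.5103, 0.2172, 0.1221]
orientation: [180.0, -0.0, -86.5]
force: [-0.2, -0.4, -5.8]
opening: 0.0096
```

Emit:
jog_arm(commands=[[0,0,-0.6,0],[0,0,-0.6,0],[0,0,-0.6,0],[0,0,-0.6,0],[0,0,-0.6,0],[0,0,-0.6,0],[0,0,0,0],[0,0,0,0],[0,0,0,0],[0,0,0,0]])

```text
clock: 16.65
tool_pos: [0.5124, 0.2171, 0.1215]
orientation: [-179.7, 0.0, -86.5]
force: [-0.4, -6.1, 13.4]
opening: 0.0096
```

Run:
```python
from h import *
o=get_obs();print(o["tool_pos"],o["orientation"],o["force"],o["moment"],o["opening"])
take("wrist","n");take("side","n")
im=cv2.imread("pics/wrist_n.png")[60:265,170:390]; cv2.imwrite("pics/wn.png",cv2.resize(im,None,fx=2.9,fy=2.9,interpolation=cv2.INTER_CUBIC))
im=cv2.imread("pics/side_n.png")[140:290,150:310]; cv2.imwrite("pics/sn.png",cv2.resize(im,None,fx=4,fy=4,interpolation=cv2.INTER_CUBIC)[:600])
```

```text
[0.51243723 0.21710577 0.12149338] [-1.79737158e+02  1.66383697e-02 -8.64511775e+01] [-0.44709316 -6.06220571 13.3617922 ] [-2.18823031  0.26823069  0.00400255] 0.009645262726177559
```

View pics/wn.png

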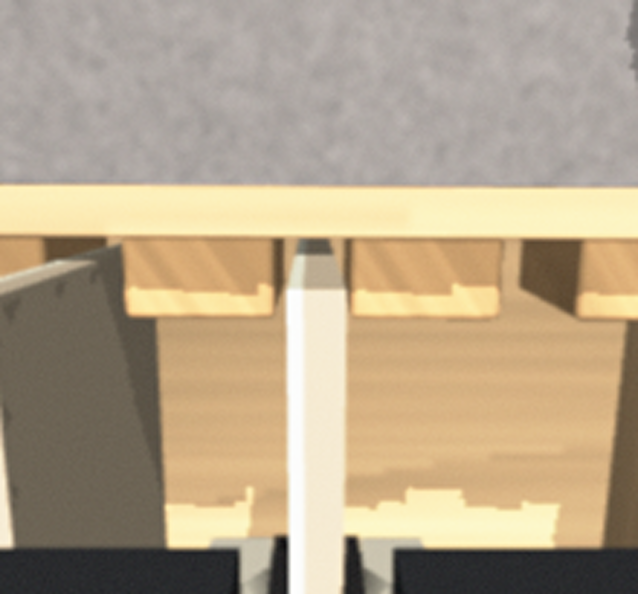

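View pics/sn.png

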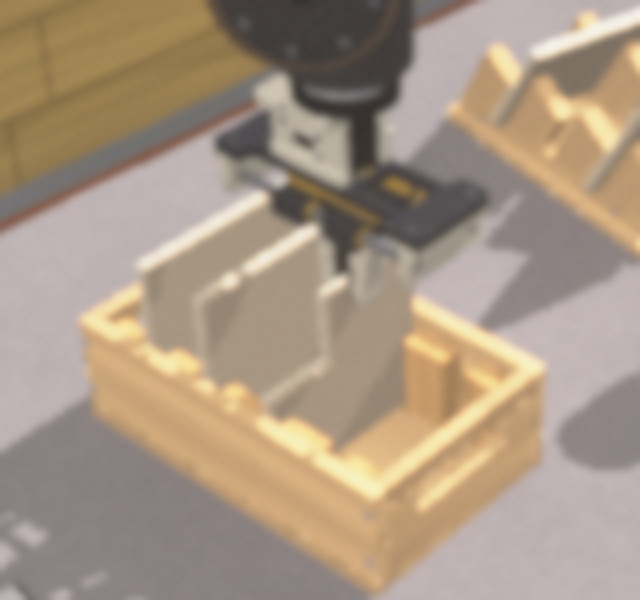

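Run:
```python
from h import *
S=load("side","n")
im=cv2.imread("pics/side_n.png")[175:255,190:265]; cv2.imwrite("pics/sn2.png",cv2.resize(im,None,fx=7.5,fy=7.5,interpolation=cv2.INTER_CUBIC))
t=np.array([.5112,.2171,.1215]);y=np.radians(3.5);ex=np.array([np.cos(y),np.sin(y),0]);ey=np.array([-np.sin(y),np.cos(y),0])
n=lambda u,v:(150+u/4,140+v/4)
def P(q,off):
    c,d=ray(S,n(*q)); s=((t+ex*off-c)@ex)/(d@ex); p=c+s*d; return np.round([(p-t)@ey,p[2]],4)
for k,q in dict(top_notch=(322,290),nl_in=(323,365),nl_out=(268,402)).items(): print(k,P(q,-.005))
for k,q in dict(p2_py=(200,298),p2_my=(318,232)).items(): print(k,P(q,.055))
```

```text
top_notch [0.037  0.1694]
nl_in [0.0398 0.1032]
nl_out [0.0954 0.1041]
p2_py [0.0971 0.1673]
p2_my [-0.0208  0.1609]
```

View pics/sn2.png

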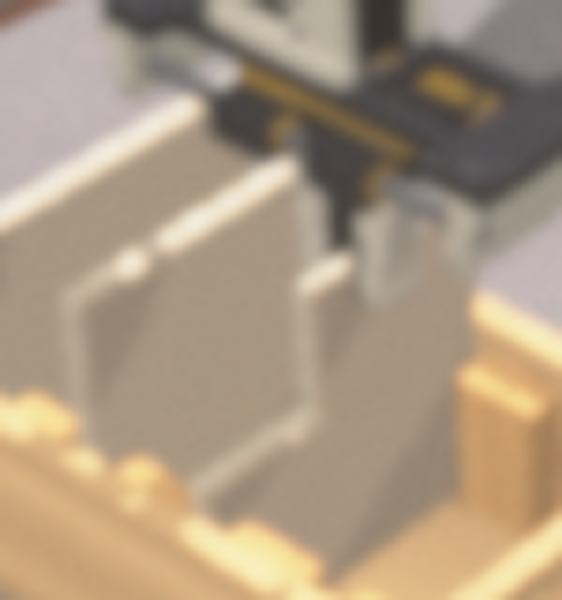

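The notch's lower edge is at z≈0.1035 (0.102 expected on the floor) and level, and its top matches packed_2's, so the tile stands on the floor. I ease the press, then release.

Emit:
jog_arm(commands=[[0,0,0.5,0],[0,0,0.5,0],[0,0,0.5,0],[0,0,0.3,0],[0,0,0,0],[0,0,0,0],[0,0,0,0],[0,0,0,0],[0,0,0,0],[0,0,0,0]])

```text
clock: 17.58
tool_pos: [0.5113, 0.2171, 0.1216]
orientation: [-179.9, -0.0, -86.5]
force: [1.3, -5.4, 7.4]
opening: 0.0099
```

Emit:
jog_arm(commands=[[0,0,0,0],[0,0,0,0],[0,0,0,0],[0,0,0,0],[0,0,0,0],[0,0,0,0],[0,0,0,0],[0,0,0,0],[0,0,0,0],[0,0,0,0]], fingers=26)

```text
clock: 18.42
tool_pos: [0.5103, 0.2172, 0.1204]
orientation: [-180.0, 0.0, -86.5]
force: [0.6, -0.6, 0.1]
opening: 0.0264
```

Run:
```python
from h import *
o=get_obs();print(o["tool_pos"],o["orientation"],o["force"],o["moment"],o["opening"])
take("wrist","o");take("side","o")
im=cv2.imread("pics/wrist_o.png")[60:265,170:390]; cv2.imwrite("pics/wo.png",cv2.resize(im,None,fx=2.9,fy=2.9,interpolation=cv2.INTER_CUBIC))
im=cv2.imread("pics/side_o.png")[140:290,150:310]; cv2.imwrite("pics/so.png",cv2.resize(im,None,fx=4,fy=4,interpolation=cv2.INTER_CUBIC)[:600])
```

```text
[0.51032682 0.21723032 0.12039791] [-1.79995838e+02  4.09770667e-03 -8.65076862e+01] [ 0.57290798 -0.62003448  0.10258289] [0.0547406  0.08962009 0.04112958] 0.026386690806846403
```

View pics/wo.png

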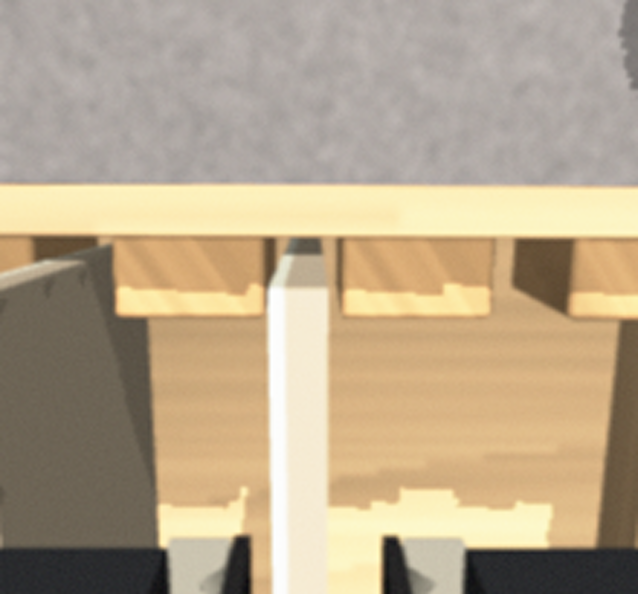

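View pics/so.png

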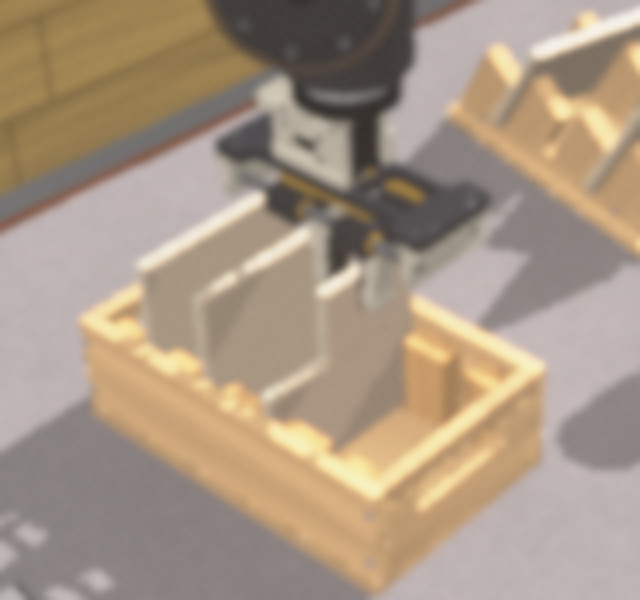

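Fingers are off both sides of the standing tile, so I retreat straight up.

Emit:
jog_arm(commands=[[0,0,4,0],[0,0,8,0],[0,0,12,0],[0,0,16,0],[0,0,18,0],[0,0,20,0],[0,0,20,0],[0,0,18,0],[0,0,12,0],[0,0,6,0]])

```text
clock: 19.35
tool_pos: [0.5111, 0.2176, 0.2573]
orientation: [-179.8, 0.1, -86.5]
force: [-0.6, -0.5, -0.3]
opening: 0.0261
```

Emit:
jog_arm(commands=[[0,-20,6,0],[0,-30,6,0],[0,-35,0,0],[0,-35,0,0],[0,-35,0,0],[0,-30,0,0],[0,-20,0,0],[0,-10,0,0],[0,0,0,0],[0,0,0,0]])

```text
clock: 20.18
tool_pos: [0.5103, 0.0021, 0.2664]
orientation: [180.0, 0.0, -86.6]
force: [0.2, 0.1, 0.0]
opening: 0.026
```

Run:
```python
from h import *
o=get_obs();print(o["clock"],o["tool_pos"],o["force"],np.abs(o["qvel"]).max())
take("side","p");take("top","p")
S=load("side","p");T=load("top","p")
im=cv2.imread("pics/side_p.png")[130:280,150:350]; cv2.imwrite("pics/sp.png",cv2.resize(im,None,fx=4,fy=4,interpolation=cv2.INTER_CUBIC)[:600])
im=cv2.imread("pics/top_p.png")[130:275,120:380]; cv2.imwrite("pics/tp.png",cv2.resize(im,None,fx=3,fy=3,interpolation=cv2.INTER_CUBIC))
```

```text
20.1833 [0.51027604 0.00210216 0.26636023] [0.15684152 0.09348562 0.00057422] 1.3408941055127341
```

View pics/sp.png

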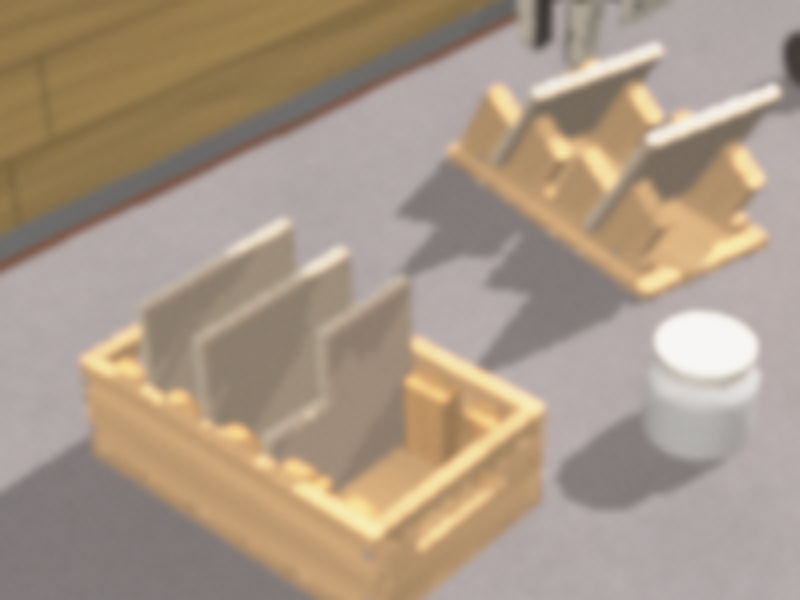

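View pics/tp.png

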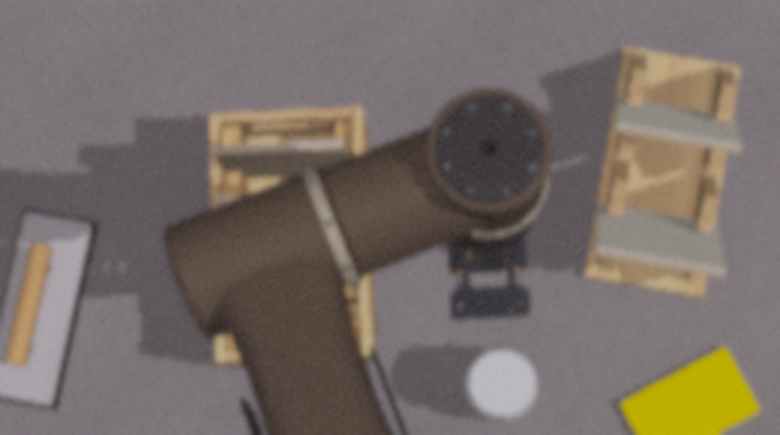

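The tile stands in slot 3, notch up, parallel to and spaced like the packed tiles. The rack tiles, tub, float and mallet are unmoved.

Emit:
jog_arm(commands=[[0,0,0,0],[0,0,0,0],[0,0,0,0],[0,0,0,0],[0,0,0,0],[0,0,0,0],[0,0,0,0],[0,0,0,0],[0,0,0,0],[0,0,0,0]])

```text
clock: 21.12
tool_pos: [0.5103, 0.0022, 0.2664]
orientation: [180.0, 0.0, -86.5]
force: [0.3, -0.4, -0.5]
opening: 0.026
```

Run:
```python
from plant import close_job
print(close_job())
```

```text
the job is handed in; nothing more can be done
None
```

The notched tile is standing upright in the crate's third slot, notch up, and the job was handed in at about 21 s. I drew it from the rack's middle slot along the lean, where it swung upright and flat between the pads (opening about 10 mm). I then lowered it until the wrist force showed the floor, eased the press, opened the fingers and backed the arm off.

**Last checks**
- **On the floor:** before release the notch's lower edge measured z ≈ 0.1035 m, against 0.102 m expected, level and in line with packed_2.
- **After release:** the wrist view shows it leaning slightly towards the far ribs. The ribs allow at most about 0.14 rad, under the 0.2 limit; I did not measure the lean itself.
- **Everything else:** in the last side and top views the rack tiles, packed tiles, float and tub look unmoved; that is by eye, not measured. packed_2 was partly hidden by the arm in the top view, and the mallet was outside those last crops, last seen in place mid-run. The arm touches nothing.

**What disagreed**
- **Fingertip height:** in the side and wrist pictures the fingertips were about 20–28 mm above the reported TCP. The first grip therefore only nipped the top edge, closing to 2.9 mm. I reopened, confirmed the tile had settled back, and gripped 24 mm deeper.
- **Sideways force at the floor:** the press showed about 6 N in -y, which went away on release.

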